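Take out a radio's battery pack and prove the flap's catch

TASK

Press the radio's ejector button fully in to push the battery pack up out of its bay, take the pack out and set it down gently, flat and right way up, in the shallow wooden tray. Then press the radio's battery flap shut, and give it a firm tug by its finger rib, without tearing it open, to check that the catch has held; if it gives, press it shut harder and tug again, and leave it caught shut. Leave everything else on the bench where it is.

Things in the scene. Friction and masses are not known exactly. Their poses are not given: they have to be found in the camera images.
- radio: Green plastic radio, fixed face down in a low wooden cradle: 210 wide (y), 130 up the slope, 50 mm thick. Origin on the bench under the bay; axes level: z up, x away from the robot at yaw 0. Its flat back, with the battery bay, slopes 0.6 rad: it faces up and towards -x. In these axes up-slope is (cos 0.6, 0, sin 0.6) and the outward normal (-sin 0.6, 0, cos 0.6)
- bay (a point): Centre of the mouth of the battery bay, in the plane of the radio's sloping back, mid-way up it, 84 mm above the bench; same axes as radio. The bay is 48 (up-slope) x 40 (y) x 27 mm deep (along the inward normal). The face is flat for 25 mm and more on both y sides of it
- pack: Grey and black battery pack, 46 x 38 x 26 mm (x, y, z), 50 to 90 g; origin at the centre of its underside, z towards its top with two round contacts. At the start it sits in the bay, top 1 mm below the radio's back, axes along up-slope, y and the outward normal. A spring shoe at one y side grips it lightly, so it stays where the ejector has pushed it
- ejector_top (a point): Centre of the top of the black ejector button, 20 x 18 mm, 14 mm proud of the radio's back, 72 mm to the +y side of the bay. Pressed straight in along the inward normal against a spring (about 4 N in all when home, plus up to 8 N from the pack); it comes back by itself
- ejector (a joint): Travel of the ejector button: 0 out, 0.010 m fully in. The pack is pushed out of the bay 1.6 times as far (16 mm), so that 15 mm of it stand proud
- flap (a joint): Angle of the battery flap: 0 shut flat on the radio's back, about 1.57 square to it. Stiff hinge: it stays where left. At 0.12 to 0.14 it only rests on its catch, not caught, free edge 10 mm proud; from there a press of 6 to 12 N at the rib (it varies) snaps it in; a rigid pinch that does not turn with the flap adds to this. Caught, it has play from 0 to about 0.05, then the catch holds it
- flap_hinge (a point): Middle of the flap's hinge line (along y), 45 mm up-slope of the bay centre and 3 mm out. Flap: green plate 92 mm long from the hinge, 90 wide, 4 thick, mid-plane through the hinge line. Axes are the flap's: -x from hinge to free edge, z out of its outer face; at joint 0 they are up-slope, y, outward normal; opening turns them about +y by the joint angle
- flap_pull (a point): Centre of the top of the finger rib on the flap's outer face, 78 mm from the hinge on the middle line: rib 12 long (flap x) x 10 wide (y) x 14 mm tall, to be pinched across y; its top is 16 mm above the flap's mid-plane. Same axes as flap_hinge
- catch (a joint): Stretch of the springy catch, 0 at rest: it moves only when a caught flap is pulled outward, 0.001 m at about 3 N of pull at the rib and 0.002 m at about 5 N, at most 0.004 m. A pinch that does not turn with the flap takes some N more. Pulls of up to 12 N do not open a caught flap
- tray: Shallow open wooden tray, fixed, 140 (x) x 180 (y) x 28 mm tall, walls 5 and floor 5 mm thick; origin at the centre of its underside. A closed grey plastic parts box of like size stands on the other side of the radio: the two swap places
- screwdriver: Bystander: red-handled screwdriver, about 200 mm long, lying in front of the radio; origin at its underside
- pliers: Bystander: steel needle-nose pliers, 150 mm long, lying in front of the radio; origin at its underside
- saucer: Bystander: white ceramic saucer with screws, 120 mm across, 17 mm tall, screws to 20 mm; origin at its underside
- mug: Bystander: blue ceramic mug, 78 mm across, 92 mm tall; origin at its underside
- tin: Bystander: plain metal tin, 72 mm across, 100 mm tall, behind the radio; origin at its underside
- reel: Bystander: metal reel, 56 mm across, 40 mm tall, in front of the radio; origin at its underside
- driver: Bystander: loose loudspeaker unit, 92 mm across, 26 mm tall, behind the radio; origin at its underside
Things that resemble listed ones, but are neither listed nor needed, are in the scene too. What is shaped like the pack but pink is not meant.

How it is judged (in metres and radians):
On the way, in this order (a step that is already met when the one before it is completed fails the run):
1. the ejector button is pressed fully in and the pack stands out of its bay (value of joint ejector above 0.008 m and distance between pack and bay below 0.02 m), for 0.05 s.
2. the pack lies flat in the tray, let go (x of pack in the frame of tray between -0.055 and 0.055 m and y of pack in the frame of tray between -0.075 and 0.075 m and z of pack in the frame of tray below 0.012 m and angle between pack's own z axis and vertical below 0.15 rad and linear speed of pack below 0.03 m/s and contact force between the fingers and pack below 0.05 N), for 0.2 s.
3. the flap is pressed shut past its catch (value of joint flap below 0.06 rad), for 0.1 s.
4. the shut flap is tugged outward and the catch holds it (value of joint catch above 0.0006 m and value of joint flap below 0.11 rad), for 0.1 s.
At the end, for the whole second after the job is handed in: The pack lies flat (within 0.15 rad), right way up and at rest on the tray's floor, released; the flap is caught shut (under 0.08 rad); the ejector button is out again (under 3 mm) and nothing pulls on the catch (stretch under 1 mm) (all of step 2 and value of joint flap below 0.08 rad and value of joint ejector below 0.003 m and value of joint catch below 0.001 m); the robot touches nothing.
It fails at once if a bystander is shifted by more than 30 mm (distance of any of screwdriver, pliers, saucer, mug, tin, reel, driver from where it was at the start of the episode above 0.03 m).
It fails at once if the pack is dropped or thrown (linear speed of pack above 0.7 m/s and contact force between the fingers and pack below 0.01 N).
It also fails if it takes over 72 s, if anything falls off the work surface, if the arm or the gripper's body presses on something with over 40 N, if the wrist force passes 120 N, or if a joint passes its speed limit or range.

ROBOT

A 6-joint arm with a two-finger parallel gripper is mounted at the origin on the work surface. World frame = base frame: x ahead of the robot, y to its left, z up, the work surface at z = 0. Lengths are in mm, angles in degrees, forces in N, time in s.
With the tool pointing down it reaches from about 300 to 850 mm from the base axis. Payload 4.2 kg.
Tool frame: the origin (TCP) lies midway between the tips of the shut fingers; the grasp point (between the pads) lies 19 mm behind it; y points along the fingers, z is the direction in which the jaws open and shut, and the axes are right-handed (so a half turn about y gives the same grasp; the last joint's range is limited). The gripper opens to 91 mm and grips with 3 to 60 N. Pads are 32 mm wide; open, the fingers measure 118 mm over their backs; the gripper's body (76 mm by 178 mm) begins 60 mm behind the grasp point.
Start: joints at [63.369, 18.312, 89.639, -0, 72.044, -1.146], TCP at [247.414, 519.066, 213.976] pointing down, gripper open.
Joint ranges: [-177.97, 177.97], [-48.28, 115.42], [12.27, 149.76], [-77.06, 257.06], [2.81, 150.46], [-146.56, 146.56]. Speed limits (degrees/s): [147.25, 147.25, 180, 180, 180, 180].

INTERFACE

Orientations are given as [roll, pitch, yaw] about the fixed x, y, z axes, in that order (R = Rz(yaw) Ry(pitch) Rx(roll)).
In Python, from workcell import env gives the robot as it stands.
- The arm moves only by the shell command python3 -m handwheel 'ROWS' [FORCE]. ROWS is JSON, a list of rows, each a list of 3 entries, a list of its own where there are three numbers: the opening, from 0 (shut) to 1 (fully open), then the shift along the tool's x, y, z in mm, then the turn, a rotation vector about the tool's x, y, z in degrees. A call has exactly 10 rows; each row shifts and turns the commanded pose from where the row before left it, along the tool's axes as they then stand; what a row does not reach is not made up. A row lasts 1/12 s, in which the tool goes at most 41.7 mm and 7.16 degrees, less where a joint would pass 70% of its speed; a pose out of reach is approached as far as the arm can. A call is refused whole if a number of a shift passes 41.7 or a number of a turn 7.16, either way. A call with a gripper value outside its range is refused whole. The fingers move at their own pace and stop on an object; FORCE is the grip in N (left out, the last holds). Time passes only in rows, so rows that do not move let the fingers close, or fill a call up. It gives the time, the measured TCP pose, the force and the opening at its end, in the units of the state.
- env.state(): the state, without advancing time (a new reading comes with each control period).
- env.grab_frame(name): name is "scene" or "top" or "wrist"; returns the picture (384x512x3 uint8, red, green, blue); there is no depth.
- env.camera_info(name): a dict with "fx", "fy", "cx", "cy" (pixels), "camera_from_world" (4x4, takes a point from world to camera coordinates); the wrist camera has in their place "mount" (4x4, takes a point from camera to tool coordinates, whose origin is the TCP and whose axes are the tool frame's). Camera axes: x right, y down, z forward; pixel columns grow to the right and rows downward; lengths in mm; the calibration is good to about 2 mm. A picture is of the moment at which its call begins: read the wrist's pose just before it. camera_info takes no time and is no camera call.
- env.job_done(): hands the job in, once; it reports no verdict.
Trained networks look in the newest picture that a camera, given by its name, has taken for a name from the list of things; names that differ only in an ending like _2 or _b are one class to them, and where a whole thing is asked for, a point or a joint stands for the part that bears it (a point fixed in the world has none). Each returns a list of dicts, best first, with "p" (0 to 1); they miss things now and then, are a little off and sometimes report something else, mostly with a low value. They report only what shows in the picture. A call takes as long as a camera call. They do not tell look-alikes from the thing itself.
- env.masks_of(camera, label): "region" (384x512 bool, what is visible of it) and "location" ([column, row] in pixels, amid what is visible of it).
The state is a dict: "time_s": time; "qpos": joint angles; "qvel": joint speeds; "effort": joint torques, N m; "ee_pos": TCP position; "ee_rot": TCP orientation; "force": force on the tool from outside, world axes, zero at the start; "torque": the same for the moment, N m; "gripper_width": finger opening in mm.
Only numpy, scipy, OpenCV 4.12 (cv2) and the standard library are available. Lean on these libraries where they do the work, as an engineer would, in place of code of your own. Each camera call takes 0.05 s, during which the arm holds its last target.

## Working session

There is one attempt and no reset: what is moved stays moved. The work goes in short steps, Python scripts to look and compute and a shell command to move; the robot and the scene stay as the last step left them, time stands still between calls to the robot, and variables do not carry over. Pictures are saved under pics/ and viewed, and the job is handed in when it is done.

```bash
ls; mkdir -p pics
python3 - <<'E'
from workcell import env
import cv2,json
print(env.state())
for n in ("scene","top","wrist"):
    im=env.grab_frame(n); cv2.imwrite(f"pics/{n}0.png",im[:,:,::-1]); print(n,env.camera_info(n))
E
```

```text
pics
{'time_s': 0.0, 'qpos': array([ 6.33701029e+01,  1.83507502e+01,  8.97081703e+01, -1.32364833e-03,
        7.20443181e+01, -1.14465301e+00]), 'qvel': array([-0.03845881,  0.00744889,  0.02764661,  0.07919656,  0.00918677,
       -0.01859964]), 'effort': array([ 7.81135914e-04, -4.12463021e+01, -2.31976354e+01,  7.28213880e-02,
        4.56585386e-02, -1.35243058e-04]), 'ee_pos': array([247.16914126, 518.58300688, 213.11727143]), 'ee_rot': array([-9.01032431e+01,  8.04166266e-04, -2.54848356e+01]), 'force': array([ 0.08134626, -0.29656317, -0.41942308]), 'torque': array([-0.0413747 ,  0.00442835,  0.05279378]), 'gripper_width': 91.07259498047758}
scene {'fx': 462.187018217065, 'fy': 462.187018217065, 'cx': 244.09665913464872, 'cy': 185.01738876405528, 'camera_from_world': array([[-2.23712117e-01,  9.74626964e-01, -7.42767544e-03,
         1.36356745e+02],
       [ 7.87161303e-01,  1.76177564e-01, -5.91048686e-01,
        -3.75395249e+02],
       [-5.74743397e-01, -1.38071532e-01, -8.06601686e-01,
         1.65422267e+03],
       [ 0.00000000e+00,  0.00000000e+00,  0.00000000e+00,
[... 258 characters left out ...]
38e-01,  2.85605795e-02, -1.63745243e-01,
         5.75601914e+02],
       [ 1.64342702e-01,  1.99880058e-02, -9.86200768e-01,
         1.01493024e+03],
       [ 0.00000000e+00,  0.00000000e+00,  0.00000000e+00,
         1.00000000e+00]])}
wrist {'fx': 267.45235862324273, 'fy': 267.45235862324273, 'cx': 257.3906687181035, 'cy': 187.07893004547535, 'mount': array([[-1.52741453e-03,  9.62519147e-01,  2.71209438e-01,
        -7.64429906e+01],
       [-9.62673660e-04, -2.71211044e-01,  9.62519425e-01,
        -1.70372548e+02],
       [ 9.99998370e-01,  1.20907997e-03,  1.34084352e-03,
         6.61106708e-01],
       [ 0.00000000e+00,  0.00000000e+00,  0.00000000e+00,
         1.00000000e+00]])}
```

View pics/scene0.png

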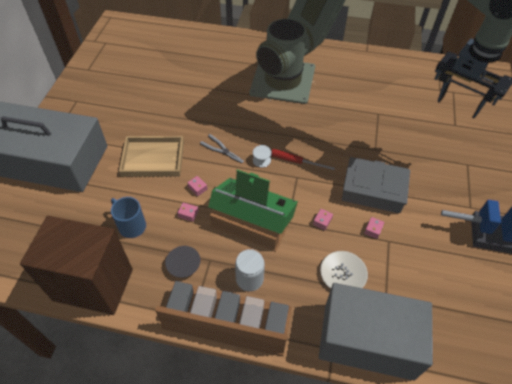

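View pics/top0.png

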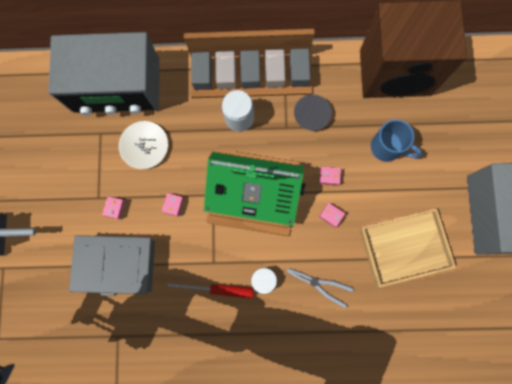

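View pics/wrist0.png

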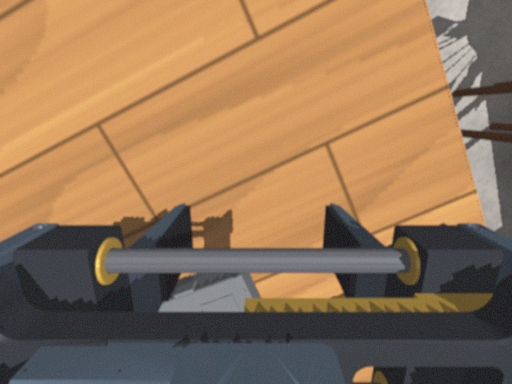

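Run:
```python
from workcell import env
import cv2,numpy as np
im=env.grab_frame("top")
print(env.state()['time_s'])
for l in ("radio","pack","ejector_top","flap","tray","flap_pull","screwdriver","pliers","reel","mug"):
    for d in env.masks_of("top",l)[:3]:
        r=d["region"]; ys,xs=np.nonzero(r)
        print(l,round(d["p"],2),np.round(d["location"],1),r.sum(),xs.min(),xs.max(),ys.min(),ys.max(), cv2.minAreaRect(np.c_[xs,ys].astype(np.float32)))
c=im[140:245,190:320,::-1]
cv2.imwrite("pics/topcrop.png",cv2.resize(c,None,fx=6,fy=5.7,interpolation=cv2.INTER_CUBIC))
```

```text
0.2
radio 0.98 [255.  185.4] 6600 204 305 149 235 ((253.35763549804688, 192.44140625), (99.61458587646484, 75.30157470703125), 9.130176544189453)
radio 0.64 [321.4 283.7] 478 288 352 269 307 ((318.9000244140625, 283.20001220703125), (67.08203887939453, 21.0190372467041), 26.56505012512207)
pack 0.93 [174.6 203.7] 384 162 183 193 215 ((172.83963012695312, 204.31130981445312), (19.367835998535156, 21.016162872314453), 15.945395469665527)
pack 0.92 [331.8 216.3] 380 319 344 203 227 ((331.8076477050781, 215.0384521484375), (20.80125617980957, 18.582456588745117), 33.690067291259766)
pack 0.77 [329.1 176.6] 326 320 339 167 184 ((329.5, 175.5), (17.0, 19.0), 90.0)
flap 0.66 [252.3 173.6] 258 230 274 165 179 ((252.3648681640625, 171.31082153320312), (44.880924224853516, 12.658721923828125), 9.462322235107422)
tray 0.93 [404.3 250. ] 5037 360 455 209 286 ((407.3338317871094, 247.52552795410156), (63.13642501831055, 82.5972900390625), 74.93151092529297)
tray 0.72 [221.9 187.5] 83 215 223 184 193 ((219.0, 188.5), (9.0, 8.0), 90.0)
flap_pull 0.61 [226. 289.] 585 169 253 284 297 ((211.0241699218
[... 415 characters left out ...]
511 287 353 269 307 ((321.58526611328125, 280.5088195800781), (69.64041900634766, 21.705108642578125), 32.47119140625)
pliers 0.27 [254.1 175.9] 190 232 273 166 178 ((252.6827392578125, 171.4416046142578), (41.465782165527344, 11.043292999267578), 4.085616588592529)
reel 0.56 [266.1 280.7] 477 252 276 268 292 ((263.8500061035156, 280.0500183105469), (24.033309936523438, 23.71708106994629), 71.56504821777344)
mug 0.76 [392.6 140.9] 1476 371 421 119 161 ((394.4761047363281, 139.45156860351562), (41.19618225097656, 49.39442443847656), 82.14668273925781)
mug 0.58 [254.2 172.1] 263 230 274 165 179 ((252.2172393798828, 171.1106719970703), (44.634124755859375, 12.493931770324707), 5.19442892074585)
```

View pics/topcrop.png

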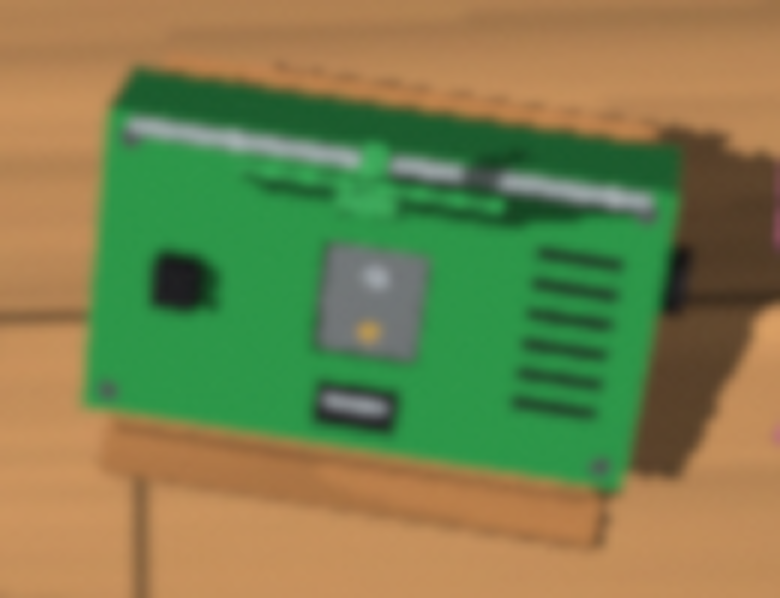

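```bash
cat > h.py <<'E'
from workcell import env
import cv2,numpy as np
from scipy.spatial.transform import Rotation as R
from scipy.optimize import least_squares
def proj(name,P,state=None):
    ci=env.camera_info(name); P=np.atleast_2d(P).astype(float)
    if name=="wrist":
        s=state or env.state()
        T=np.eye(4); T[:3,:3]=R.from_euler("xyz",s["ee_rot"],degrees=True).as_matrix(); T[:3,3]=s["ee_pos"]
        M=np.linalg.inv(T@ci["mount"])
    else: M=ci["camera_from_world"]
    c=P@M[:3,:3].T+M[:3,3]
    return np.c_[ci["fx"]*c[:,0]/c[:,2]+ci["cx"],ci["fy"]*c[:,1]/c[:,2]+ci["cy"]]
S,C=np.sin(.6),np.cos(.6)
def rad(x,y,yaw): # returns fn mapping (u upslope, v y, n out) from bay centre to world
    Rz=R.from_euler("z",yaw,degrees=True).as_matrix()
    B=Rz@np.array([[C,0,-S],[0,1,0],[S,0,C]])
    return lambda L: np.array([x,y,84.])+np.atleast_2d(L)@B.T
def flapL(u,ang): # flap point: u=(x,y,z) in flap axes -> bay coords
    u=np.atleast_2d(u); c,s=np.cos(ang),np.sin(ang)
    return np.c_[45+c*u[:,0]+s*u[:,2],u[:,1],3-s*u[:,0]+c*u[:,2]]
E
python3 - <<'E'
from h import *
def cp(x,y): return [190+x/6-.5+.08,140+y/5.7-.5+.09]
top=[cp(*p) for p in [(330,242),(428,258),(413,358),(316,345),(178,281)]]
L=[(23,19,-1),(23,-19,-1),(-23,-19,-1),(-23,19,-1),(0,72,14)]
f=least_squares(lambda q:(proj("top",rad(*q)(L))-top).ravel(),[500,0,0]); print(f.x,np.round(f.fun,1))
q=f.x
fl=[(-78,0,16)]
print("rib",proj("top",rad(*q)(flapL(fl,1.57))), cp(365,195))
im=env.grab_frame("top"); 
c=[d for d in env.masks_of("top","tray")][0]["region"].astype(np.uint8)
pts=cv2.boxPoints(cv2.minAreaRect(np.argwhere(c)[:,::-1].astype(np.float32)))
print(pts)
s=env.grab_frame("scene")[155:255,190:320,::-1]
cv2.imwrite("pics/sc.png",cv2.resize(s,None,fx=6,fy=6,interpolation=cv2.INTER_CUBIC))
Lt=np.array([(70,90),(70,-90),(-70,-90),(-70,90)])
def tr(p):
    Rz=R.from_euler("z",p[2],degrees=True).as_matrix()
    return np.c_[Lt,[28]*4]@Rz.T+[p[0],p[1],0]
best=None
for k in range(4):
    for rv in (0,1):
        o=np.roll(pts[::-1] if rv else pts,k,axis=0)
        f=least_squares(lambda p:(proj("top",tr(p))-o).ravel(),[400,-320,10])
        if best is None or f.cost<best.cost: best=f
print("tray",best.x,best.cost)
for l in ("tray","radio","flap_pull","ejector_top","flap"):
  for d in env.masks_of("scene",l)[:2]:print(l,d["p"],d["location"])
print("tray scene pred",proj("scene",[best.x[0],best.x[1],5]),"bay",proj("scene",rad(*q)([(0,0,-1),(0,72,14)])),proj("scene",rad(*q)(flapL([(-78,0,16),(-92,45,0),(-92,-45,0)],1.57))))
E
```

```text
[570.76697435  20.27603777 -12.24883018] [ 0.1 -0.5  0.6 -0.2  0.1  0.6 -0.3 -0.2 -0.5  0.4]
rib [[250.3795012  182.08797319]] [250.41333333333336, 173.80052631578948]
[[359.49384 227.16821]
 [439.67615 206.72961]
 [455.14008 267.3957 ]
 [374.95776 287.8343 ]]
tray [ 443.56519153 -331.38766528   11.59710861] 12.752937863286151
tray 0.88 [148.8, 153.6]
tray 0.56 [249.5, 209.9]
radio 0.64 [250.8, 211.6]
flap_pull 0.93 [254.4, 189.1]
ejector_top 0.39 [281.3, 201.3]
flap 0.91 [251.0, 185.8]
tray scene pred [[152.40050933 156.92832348]] bay [[254.2430912  195.58433167]
 [280.20156959 199.8806603 ]] [[254.00651425 173.69041165]
 [273.66788045 173.00816924]
 [241.52161849 161.40806958]]
```

View pics/sc.png

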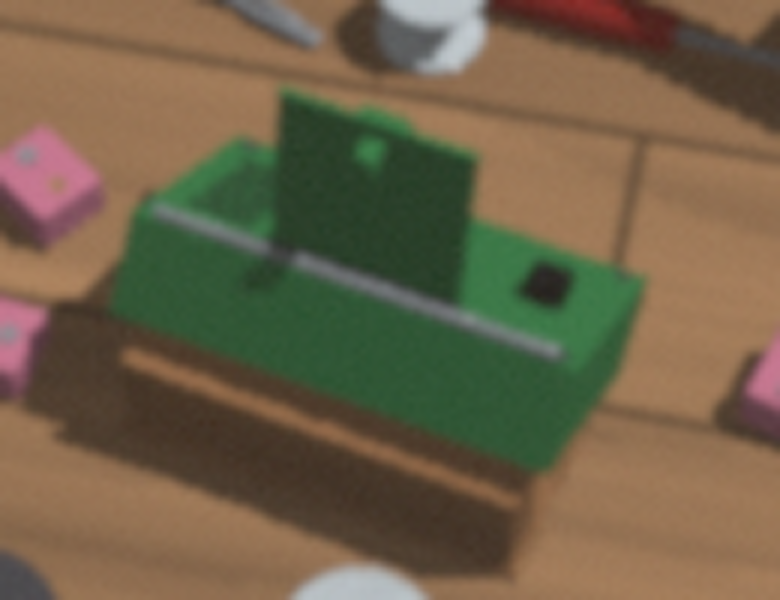

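Run:
```python
from h import *
q=[570.8,20.3,-12.25]
top=[190+365/6,140+195/5.7]
sc=np.array([[280,92],[478,155],[370,150]])/6+[190,155]
for a in (1.2,1.4,1.57,1.7,1.85,2.0):
    P=rad(*q)(flapL([(-92,-45,0),(-92,45,0),(-78,0,16)],a))
    print(a,np.round(proj("top",P[2:])-top,1),np.round(proj("scene",P)-sc,1).tolist())
# tray detailed
im=env.grab_frame("top"); c=im[195:300,345:470,::-1]
cv2.imwrite("pics/tray.png",cv2.resize(c,None,fx=6,fy=5.7,interpolation=cv2.INTER_CUBIC))
```

```text
1.2 [[-2.5 20.9]] [[8.8, -9.6], [7.2, -8.8], [6.2, -9.3]]
1.4 [[-1.5 14.2]] [[6.9, -9.8], [5.7, -8.8], [4.3, -8.2]]
1.57 [[-0.5  7.9]] [[4.9, -8.9], [4.0, -7.8], [2.3, -6.3]]
1.7 [[0.4 2.8]] [[3.1, -7.6], [2.5, -6.4], [0.8, -4.3]]
1.85 [[ 1.5 -3. ]] [[0.9, -5.4], [0.6, -4.0], [-1.2, -1.5]]
2.0 [[ 2.6 -8.8]] [[-1.4, -2.4], [-1.5, -0.9], [-3.2, 1.8]]
```

View pics/tray.png

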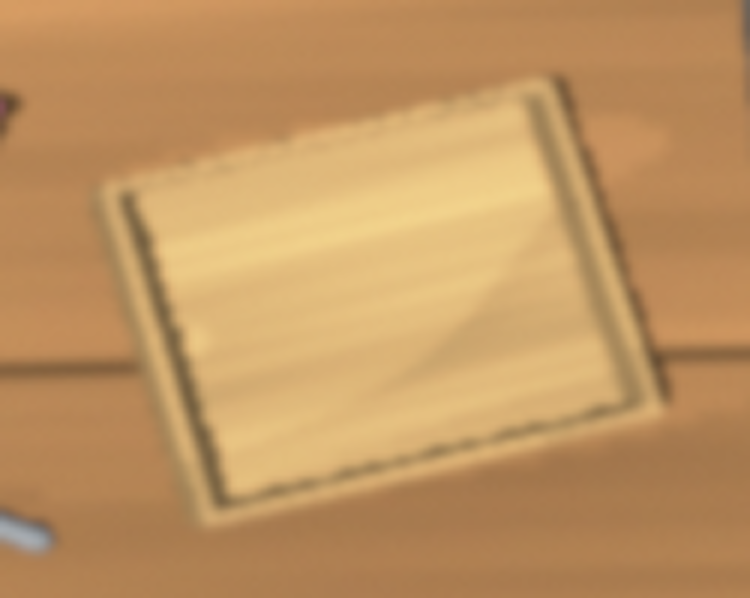

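Run:
```python
from h import *
t=np.array([[100,187],[557,75],[662,410],[203,525]])/[6,5.7]+[345-.4,195-.4]
L=np.c_[[(70,90),(70,-90),(-70,-90),(-70,90)],[28]*4]
f=least_squares(lambda p:(proj("top",R.from_euler("z",p[2],degrees=True).apply(L)+[p[0],p[1],0])-t).ravel(),[443,-331,11]);print(f.x,np.round(f.fun,1))
p=f.x
print(proj("scene",R.from_euler("z",p[2],degrees=True).apply(L)+[p[0],p[1],0]))
q=[570.8,20.3,-12.25]
B=rad(*q)
for n,l in dict(bay=(0,0,0),ej=(0,72,14),hinge=(45,0,3)).items(): print(n,B(l))
e=np.array(B((0,0,1))-B((0,0,0)))[0]; u=np.array(B((1,0,0))-B((0,0,0)))[0];v=np.array(B((0,1,0))-B((0,0,0)))[0]
print(u,v,e)
# tool: y=-n ; jaw z along v or u
for zz in (v,-v,u,-u):
    y=-e; x=np.cross(y,zz); print(R.from_matrix(np.c_[x,y,zz]).as_euler("xyz",degrees=True))
s=env.grab_frame("scene")[125:185,110:195,::-1]
cv2.imwrite("pics/sct.png",cv2.resize(s,None,fx=9,fy=9,interpolation=cv2.INTER_CUBIC))
s=env.state(); Rm=R.from_euler("xyz",s["ee_rot"],degrees=True).as_matrix(); print(Rm)
```

```text
[ 444.03125378 -333.02761614   12.59844595] [ 0.1 -0.7 -1.   0.   0.5  0.6  0.3  0. ]
[[177.73548383 170.08017273]
 [117.61640151 170.08382962]
 [125.01551028 135.29099878]
 [181.742847   135.24736834]]
bay [[570.8  20.3  84. ]]
ej [[578.35178575  92.33790302  95.55469861]]
hinge [[605.43910506  12.77911305 111.88491815]]
[ 0.80654364 -0.17511779  0.56464247] [0.21217767 0.97723111 0.        ] [-0.55178619  0.11980453  0.82533561]
[-90.         -34.37746771 -12.25      ]
[-90.          34.37746771 167.75      ]
[-5.56225323e+01  1.27222187e-14 -1.02250000e+02]
[-1.24377468e+02 -1.27222187e-14  7.77500000e+01]
[[ 9.02704957e-01  4.57275946e-05  4.30260107e-01]
 [-4.30260109e-01  8.10644541e-05  9.02704953e-01]
 [ 6.39972550e-06 -9.99999996e-01  9.28520444e-05]]
```

View pics/sct.png

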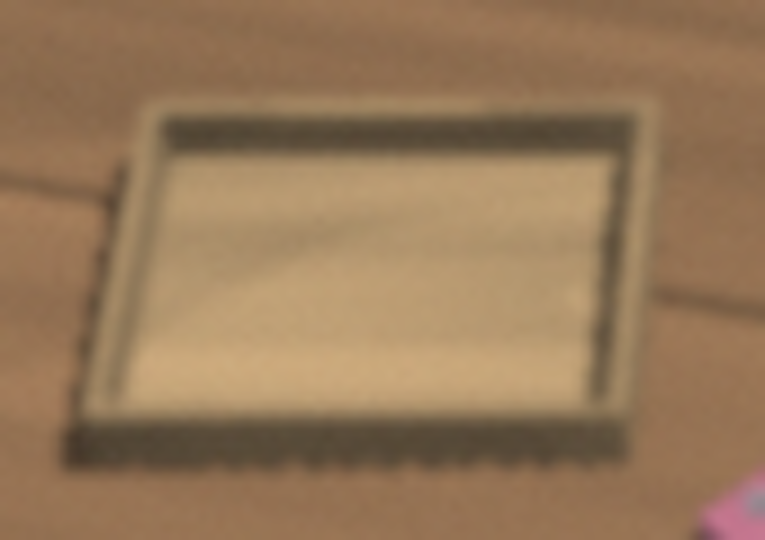

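```bash
cat >> h.py <<'E'
Q=[570.8,20.3,-12.25]; TR=[444.,-333.,12.6]
def toolR(q=None,z=1,tilt=0): # tool y=-n, z=+-v
    b=rad(*(q or Q)); o=b((0,0,0))[0]; u,v,n=[(b(e)[0]-o) for e in np.eye(3)]
    return np.c_[z*u,-n,z*v]
def go(pos,Rt):
    s=env.state(); Rc=R.from_euler("xyz",s["ee_rot"],degrees=True).as_matrix()
    d=np.array(pos)-s["ee_pos"]; rv=R.from_matrix(Rc.T@Rt).as_rotvec(degrees=True)
    print("shift now-axes",np.round(Rc.T@d,1),"target-axes",np.round(Rt.T@d,1),"norm",round(np.linalg.norm(d)),"turn",np.round(rv,2),"rows",np.linalg.norm(rv)/7)
def bay(s=None,q=None):
    s=s or env.state(); qq=q or Q; b=rad(*qq); o=b((0,0,0))[0]; B=np.c_[tuple(b(e)[0]-o for e in np.eye(3))]
    return np.round(B.T@(s["ee_pos"]-o),1), np.round(B.T@s["force"],1)
E
python3 - <<'E'
from h import *
go(rad(*Q)((-10,0,150))[0],toolR())
E
```

```text
shift now-axes [ 416.    11.8 -332.4] target-axes [ 264.8  195.5 -418.8] norm 533 turn [  3.96 -12.84 -34.22] rows 5.252002400361529
```

```bash
python3 -m handwheel '[[1,[32,0,-25.6],[0,0,0]],[1,[32,0,-25.6],[0,0,0]],[1,[32,0,-25.6],[0,0,0]],[1,[32,0,-25.6],[0,0,0]],[1,[32,0,-25.6],[0,0,0]],[1,[32,0,-25.6],[0,0,0]],[1,[32,0,-25.6],[0,0,0]],[1,[32,0,-25.6],[0,0,0]],[1,[32,0,-25.6],[0,0,0]],[1,[32,0,-25.6],[0,0,0]]]'
python3 -m handwheel '[[1,[32,4,-25.6],[0,0,0]],[1,[32,4,-25.6],[0,0,0]],[1,[32,4,-25.6],[0,0,0]],[1,[0,0,0],[0.66,-2.14,-5.7]],[1,[0,0,0],[0.66,-2.14,-5.7]],[1,[0,0,0],[0.66,-2.14,-5.7]],[1,[0,0,0],[0.66,-2.14,-5.7]],[1,[0,0,0],[0.66,-2.14,-5.7]],[1,[0,0,0],[0.66,-2.14,-5.7]],[1,[0,0,0],[0,0,0]]]'
python3 - <<'E'
from h import *
s=env.state(); im=env.grab_frame("wrist"); print(s["ee_pos"],s["ee_rot"],bay(s))
cv2.imwrite("pics/w1.png",im[:,:,::-1])
B=rad(*Q)
L=[(23,19,-1),(23,-19,-1),(-23,-19,-1),(-23,19,-1),(0,72,14)]
print(proj("wrist",B(L),s))
E
```

```text
time_s: 2.03
ee_pos: [426.6, 148.4, 214.3]
ee_rot: [-90.0, -0.0, -25.5]
force: [0.4, 0.3, 0.4]
gripper_width: 91.1
time_s: 2.87
ee_pos: [474.1, 38.9, 198.4]
ee_rot: [-90.3, -34.1, -11.9]
force: [-0.1, -0.6, -0.3]
gripper_width: 91.3
[474.0984644   38.85482139 198.37849539] [-90.32358826 -34.05823461 -11.92767845] (array([-16.7,  -2.4, 150. ]), array([-0.2, -0.6, -0.3]))
[[273.37269451 207.22075309]
 [243.54612095 207.06014672]
 [243.23271115 171.70208935]
 [274.17052642 171.87126773]
 [318.7594863  193.5688891 ]]
```

View pics/w1.png

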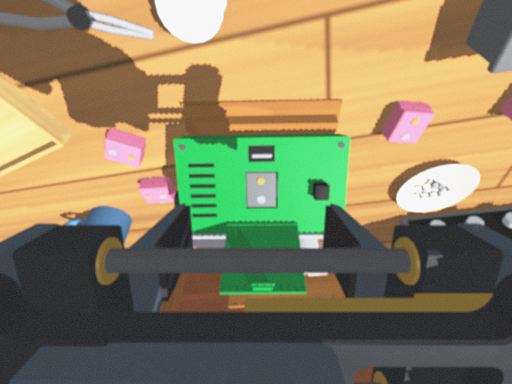

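Run:
```python
from h import *
im=cv2.imread("pics/w1.png"); c=im[125:300,165:365]
cv2.imwrite("pics/w1c.png",cv2.resize(c,None,fx=4,fy=3.4,interpolation=cv2.INTER_CUBIC))
c=im[160:220,235:335]
cv2.imwrite("pics/w1d.png",cv2.resize(c,None,fx=8,fy=8,interpolation=cv2.INTER_CUBIC))
```

```text
(no output)
```

View pics/w1d.png

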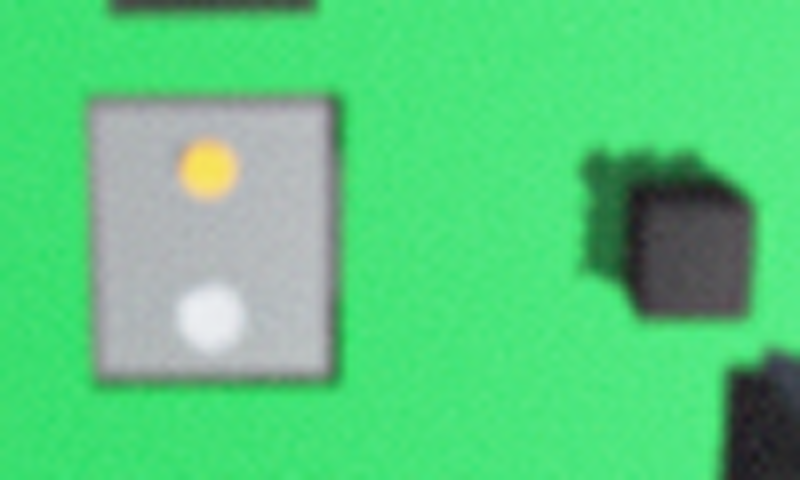

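View pics/w1c.png

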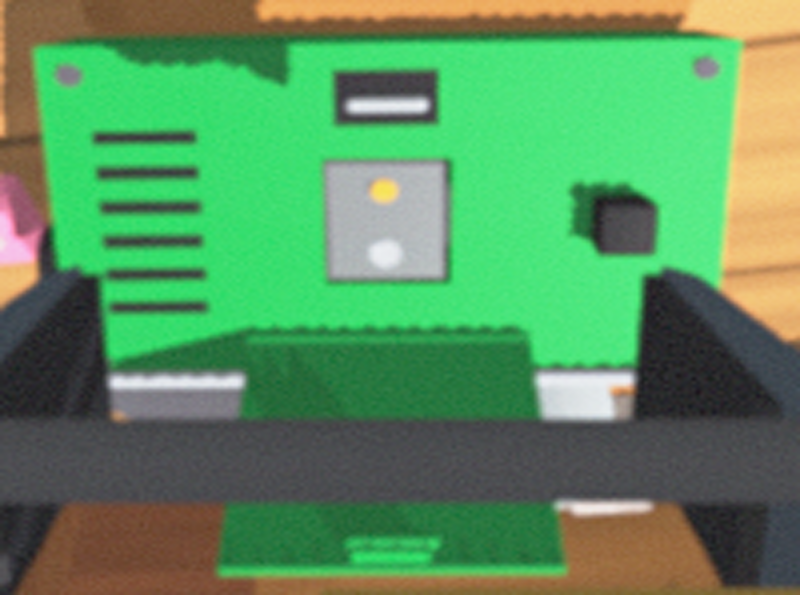

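Run:
```python
from h import *
s=dict(ee_pos=np.array([474.0985,38.8548,198.3785]),ee_rot=np.array([-90.3236,-34.0582,-11.9277]))
w=np.array([(332,378),(97,380),(93,100),(330,98),(692,255)])/8+[235-.44,160-.44]
def cp(x,y): return [190+x/6-.42,140+y/5.7-.41]
top=np.array([cp(*p) for p in [(330,242),(428,258),(413,358),(316,345),(178,281)]])
L=[(23,19,-1),(23,-19,-1),(-23,-19,-1),(-23,19,-1),(0,72,14)]
fw=lambda q:(proj("wrist",rad(*q)(L),s)-w).ravel()
f=least_squares(fw,[571,20,-12]);print(f.x,np.round(f.fun,1))
g=lambda q:np.r_[fw(q)/.7,(proj("top",rad(*q)(L))-top).ravel()/.45]
f=least_squares(g,[571,20,-12]);print(f.x,np.round(f.fun,1))
fl=np.array([(218,572),(565,572),(393,555)])/[4,3.4]+[165-.4,125-.4]
for a in (1.7,1.75,1.8,1.85,1.9):
  P=flapL([(-92,-45,0),(-92,45,0),(-84,0,16)],a)
  print(a,np.round(proj("wrist",rad(*f.x)(P),s)-fl,1).tolist(),np.round(proj("top",rad(*f.x)(flapL([(-78,0,16)],a))),1))
```

```text
[571.25116915  23.34844959 -10.00490533] [ 0.4 -0.  -0.1  0.3 -1.  -0.   0.3 -0.5  0.4  0.6]
[571.09578144  22.05040931 -11.23681121] [-1.4  0.3 -2.1  0.2 -2.5 -0.3 -0.6 -0.2 -1.1  2.  -2.1 -1.2 -0.7 -1.2
 -1.2  0.8 -2.1 -0.3 -3.   1.8]
1.7 [[-5.4, -19.1], [1.2, -19.3], [-2.5, -7.0]] [[250.2 176.9]]
1.75 [[-5.0, -15.4], [0.9, -15.6], [-2.5, -4.5]] [[250.5 175. ]]
1.8 [[-4.6, -12.0], [0.5, -12.1], [-2.4, -2.1]] [[250.9 173. ]]
1.85 [[-4.2, -8.8], [0.2, -8.9], [-2.4, 0.0]] [[251.2 171.1]]
1.9 [[-3.8, -5.8], [-0.2, -5.9], [-2.4, 1.9]] [[251.5 169.1]]
```

Run:
```python
from h import *
s=dict(ee_pos=np.array([474.0985,38.8548,198.3785]),ee_rot=np.array([-90.3236,-34.0582,-11.9277]))
def cp(x,y): return np.array([190+x/6-.42,140+y/5.7-.41])
def wp(x,y): return np.array([165+x/4-.4,125+y/3.4-.4])
# screws in both images: unknown (u,v) symmetric about? free v1,v2, common u ; plus edges
ts=[cp(108,390),cp(600,467)]; ws=[wp(68,75),wp(705,67)]
def res(p,cam,obs,yaw):
    L=[(p[0],p[1],0),(p[0],p[2],0)]
    return (proj(cam,rad(571,22,yaw)(L),s)-obs).ravel()
for cam,a,b in (("top",ts[0],ts[1]),("wrist",ws[1],ws[0])):
    f=least_squares(lambda p:res(p,cam,np.array([a,b]),p[3]),[-55,95,-95,-12]);print(cam,f.x,f.cost)
for nm,a,b in (("edge",cp(88,405),cp(618,490)),("rail",cp(130,125),cp(650,205))):
    f=least_squares(lambda p:res(p,"top",np.array([a,b]),p[3]),[-55,95,-95,-12]);print(nm,f.x,f.cost)
```

```text
top [-56.49236174  93.69804165 -96.18561175 -10.98389829] 8.077935669463161e-28
wrist [-55.10845809  96.65939965 -93.18663589 -10.72745275] 8.481832452936319e-27
edge [ -65.08035625  100.70109376 -104.68822266  -11.19053031] 3.2958583376584906e-22
rail [ 58.2755349   94.93594191 -96.35056241 -11.1262394 ] 8.077935669463161e-28
```

```bash
python3 - <<'E'
from h import *
im=cv2.imread("pics/w1.png"); c=im[195:255,140:380]
cv2.imwrite("pics/w1e.png",cv2.resize(c,None,fx=3.3,fy=6,interpolation=cv2.INTER_CUBIC))
ci=env.camera_info("wrist"); M=np.linalg.inv(ci["mount"])
for P in [(16,0,45.5),(16,0,-45.5),(-16,0,45.5),(-16,0,-45.5),(-16,0,59),(-16,0,-59)]:
    c=M[:3,:3]@np.array(P)+M[:3,3]; print(P,ci["fx"]*c[0]/c[2]+ci["cx"],ci["fy"]*c[1]/c[2]+ci["cy"])
Q2=[571.2,22.3,-11.]
go(rad(*Q2)((0,72,40))[0],toolR(Q2))
E
sed -i 's/^Q=\[570.8,20.3,-12.25\]/Q=[571.2,22.3,-11.]/' h.py
```

```text
(16, 0, 45.5) 320.4151989493134 247.7620644477555
(16, 0, -45.5) 191.63125528288077 247.77923052040194
(-16, 0, 45.5) 323.4849890705738 205.01851847023346
(-16, 0, -45.5) 188.49713419901448 204.99828273094366
(-16, 0, 59) 343.4901132515372 205.02151739541654
(-16, 0, -59) 168.45089299260354 204.9952776419956
shift now-axes [ 12.9 109.1  74.9] target-axes [ 13.6 110.2  73.2] norm 133 turn [ 0.77 -0.92 -0.28] rows 0.17606891080743822
```

View pics/w1e.png

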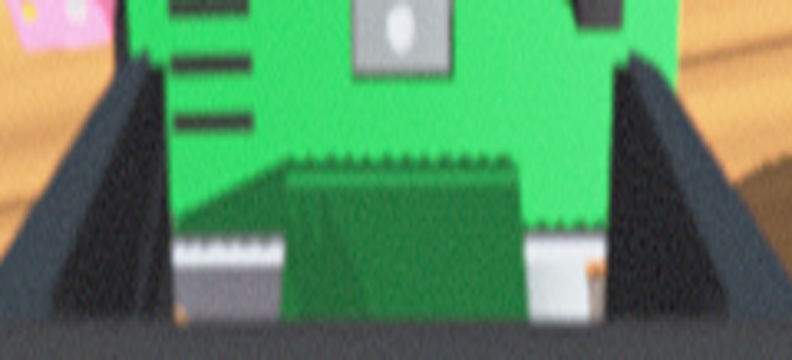

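```bash
python3 -m handwheel '[[0,[4,20,20],[0.77,-0.92,-0.28]],[0,[4,20,20],[0,0,0]],[0,[4,20,20],[0,0,0]],[0,[1.5,20,13],[0,0,0]],[0,[0,15,0],[0,0,0]],[0,[0,0,0],[0,0,0]],[0,[0,0,0],[0,0,0]],[0,[0,0,0],[0,0,0]],[0,[0,0,0],[0,0,0]],[0,[0,0,0],[0,0,0]]]' 30
python3 - <<'E'
from h import *
s=env.state(); im=env.grab_frame("wrist"); print(s["ee_pos"],s["ee_rot"],bay(s))
cv2.imwrite("pics/w2.png",im[:,:,::-1])
go(rad(*Q)((0,72,18))[0],toolR(Q))
E
```

```text
time_s: 3.75
ee_pos: [558.1, 98.3, 132.7]
ee_rot: [-89.8, -34.7, -11.2]
force: [-0.1, -0.7, 0.8]
gripper_width: 27.5
[558.1488971   98.31259979 132.70959187] [-89.80269483 -34.72410185 -11.21330843] (array([ 5. , 72.1, 55.6]), array([ 0.5, -0.7,  0.6]))
shift now-axes [-5.  37.6 -0.2] target-axes [-4.8 37.6 -0.1] norm 38 turn [-0.08 -0.17  0.34] rows 0.05573577723308431
```

View pics/w2.png

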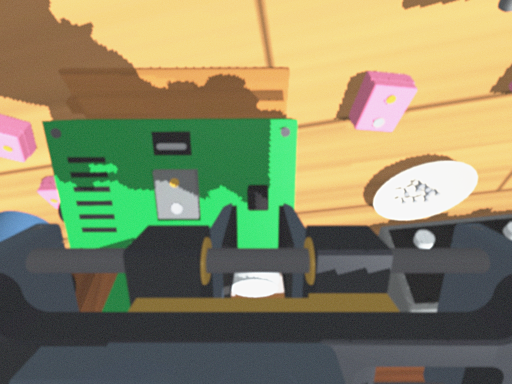

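```bash
python3 -m handwheel '[[0,[-1,5,0],[0,0,0]],[0,[-1,5,0],[0,0,0]],[0,[-1,5,0],[0,0,0]],[0,[-1,5,0],[0,0,0]],[0,[-1,5,0],[0,0,0]],[0,[0,5,0],[0,0,0]],[0,[0,2,0],[0,0,0]],[0,[0,0,0],[0,0,0]],[0,[0,0,0],[0,0,0]],[0,[0,0,0],[0,0,0]]]'
python3 - <<'E'
from h import *
s=env.state(); im=env.grab_frame("wrist"); print(s["gripper_width"],bay(s))
cv2.imwrite("pics/w3.png",cv2.resize(im[100:260,130:350,::-1],None,fx=3.5,fy=3.5))
E
```

```text
time_s: 4.63
ee_pos: [571.8, 96.0, 102.6]
ee_rot: [-89.9, -34.7, -11.1]
force: [0.4, 0.0, 1.2]
gripper_width: 0.2
0.15653007434461347 (array([-0.6, 72.4, 23. ]), array([1. , 0.1, 0.8]))
```

View pics/w3.png

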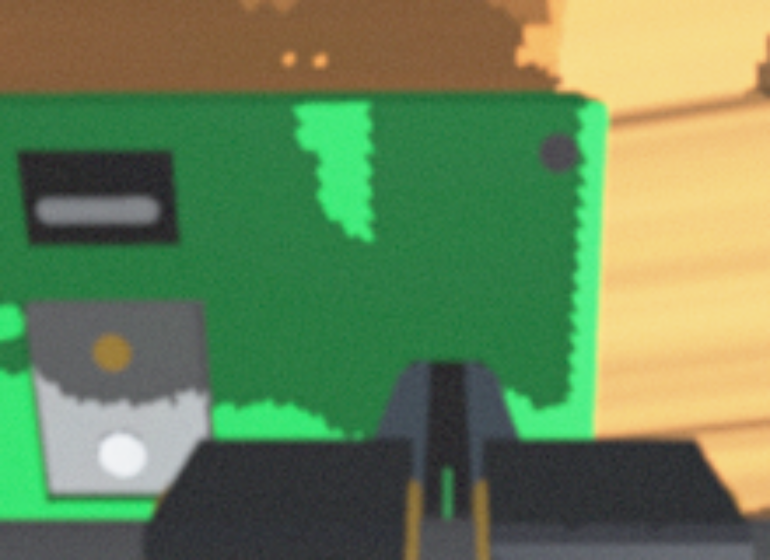

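```bash
python3 -m handwheel '[[0,[0,3,0],[0,0,0]],[0,[0,3,0],[0,0,0]],[0,[0,2,0],[0,0,0]],[0,[0,2,0],[0,0,0]],[0,[0,1.5,0],[0,0,0]],[0,[0,1.5,0],[0,0,0]],[0,[0,1,0],[0,0,0]],[0,[0,1,0],[0,0,0]],[0,[0,0,0],[0,0,0]],[0,[0,0,0],[0,0,0]]]'
python3 - <<'E'
from h import *
s=env.state(); print(bay(s))
E
```

```text
time_s: 5.52
ee_pos: [580.1, 94.3, 89.9]
ee_rot: [-89.9, -34.6, -11.1]
force: [-3.0, -0.6, 4.0]
gripper_width: 0.2
(array([-0.7, 72.4,  7.7]), array([-0.1, -1.1,  4.9]))
```

```bash
python3 -m handwheel '[[0,[0,1,0],[0,0,0]],[0,[0,1,0],[0,0,0]],[0,[0,1,0],[0,0,0]],[0,[0,1,0],[0,0,0]],[0,[0,0.5,0],[0,0,0]],[0,[0,0,0],[0,0,0]],[0,[0,0,0],[0,0,0]],[0,[0,0,0],[0,0,0]],[0,[0,0,0],[0,0,0]],[0,[0,0,0],[0,0,0]]]'
python3 - <<'E'
from h import *
s=env.state(); im=env.grab_frame("wrist"); print(s["gripper_width"],bay(s))
cv2.imwrite("pics/w4.png",cv2.resize(im[100:260,130:350,::-1],None,fx=3.5,fy=3.5))
E
```

```text
time_s: 6.35
ee_pos: [582.1, 94.0, 87.0]
ee_rot: [-89.8, -34.7, -11.1]
force: [-10.9, 0.2, 12.8]
gripper_width: -0.0
-0.014405682187468348 (array([-0.7, 72.4,  4.2]), array([-1.6, -1.9, 16.7]))
```

View pics/w4.png

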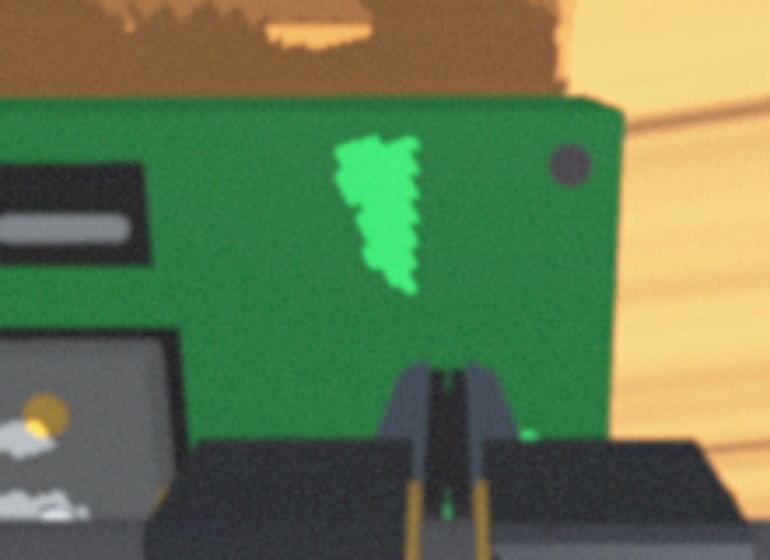

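```bash
python3 -m handwheel '[[0,[0,-10,0],[0,0,0]],[0,[0,-15,0],[0,0,0]],[0,[0,-20,0],[0,0,0]],[0.66,[0,-15,-12],[0,0,0]],[0.66,[0,0,-20],[0,0,0]],[0.66,[0.7,0,-20],[0,0,0]],[0.66,[0,0,-20],[0,0,0]],[0.66,[0,0,0],[0,0,0]],[0.66,[0,0,0],[0,0,0]],[0.66,[0,0,0],[0,0,0]]]'
python3 - <<'E'
from h import *
s=env.state(); im=env.grab_frame("wrist"); print(s["gripper_width"],bay(s))
cv2.imwrite("pics/w5.png",cv2.resize(im[100:260,130:380,::-1],None,fx=3.2,fy=3.2))
go(rad(*Q)((0,0,2))[0],toolR(Q))
im=env.grab_frame("top");cv2.imwrite("pics/t5.png",cv2.resize(im[120:245,190:340,::-1],None,fx=4.5,fy=4.5))
E
```

```text
time_s: 7.23
ee_pos: [536.4, 29.8, 135.9]
ee_rot: [-89.8, -34.7, -11.1]
force: [0.3, 0.9, -0.4]
gripper_width: 44.2
44.18517501609388 (array([-0. ,  0.7, 62.9]), array([-0.1,  0.9, -0.4]))
shift now-axes [-0.2 60.9 -1.2] target-axes [ 0.1 60.9 -1.1] norm 61 turn [-0.1  -0.08  0.27] rows 0.04325408290569238
```

View pics/w5.png

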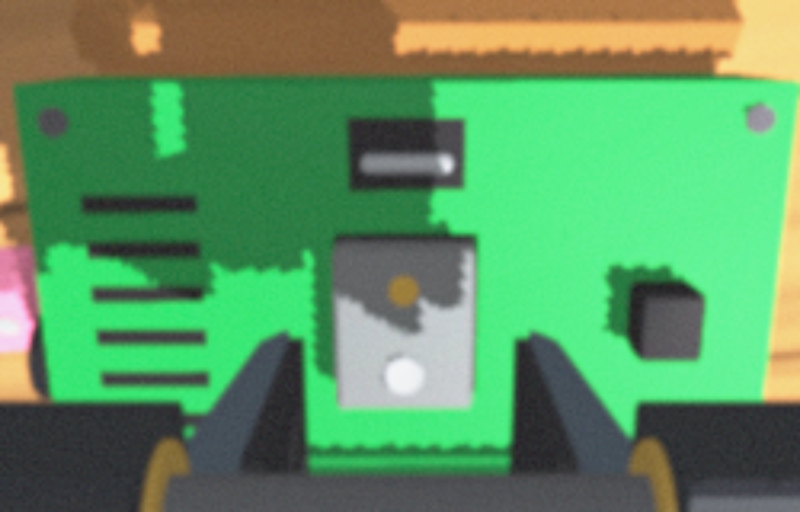

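View pics/t5.png

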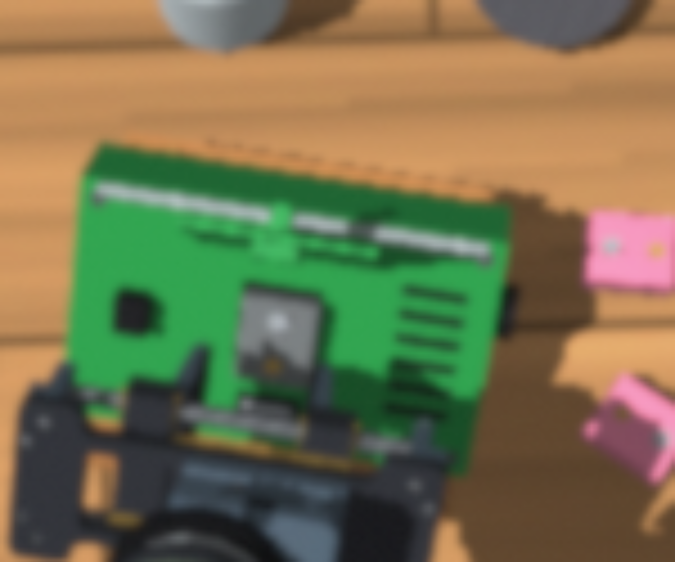

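```bash
python3 -m handwheel '[[0.66,[0,10,-1],[0,0,0]],[0.66,[0,12,0],[0,0,0]],[0.66,[0,12,0],[0,0,0]],[0.66,[0,10,0],[0,0,0]],[0.66,[0,7,0],[0,0,0]],[0.66,[0,4,0],[0,0,0]],[0.66,[0,2,0],[0,0,0]],[0.66,[0,2,0],[0,0,0]],[0.66,[0,0,0],[0,0,0]],[0.66,[0,0,0],[0,0,0]]]'
python3 - <<'E'
from h import *
s=env.state(); im=env.grab_frame("wrist"); print(s["gripper_width"],bay(s))
cv2.imwrite("pics/w6.png",cv2.resize(im[100:260,130:380,::-1],None,fx=3.2,fy=3.2))
E
```

```text
time_s: 8.17
ee_pos: [568.8, 22.5, 87.4]
ee_rot: [-89.9, -34.6, -11.1]
force: [0.2, 0.5, 0.8]
gripper_width: 59.9
59.86880596456726 (array([-0.1, -0.3,  4.2]), array([0.6, 0.5, 0.6]))
```

View pics/w6.png

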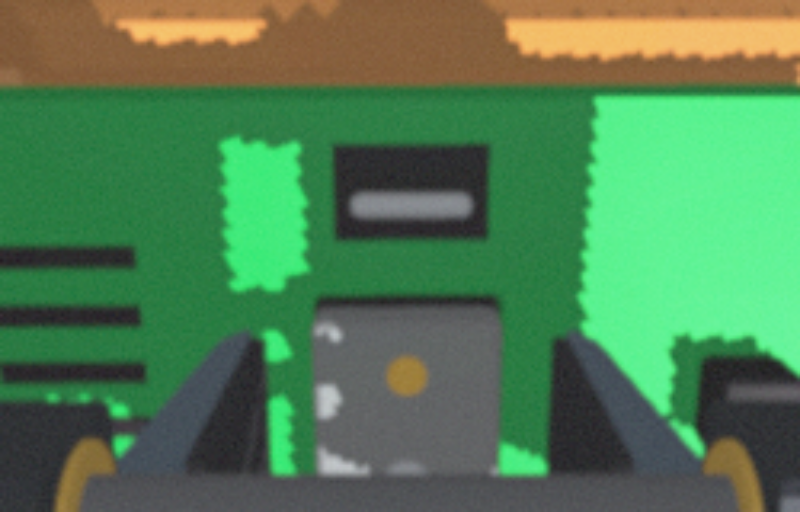

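```bash
python3 -m handwheel '[[0.66,[0,1.5,0],[0,0,0]],[0.3,[0,0,0],[0,0,0]],[0.3,[0,0,0],[0,0,0]],[0.3,[0,0,0],[0,0,0]],[0.3,[0,0,0],[0,0,0]],[0.3,[0,0,0],[0,0,0]],[0.3,[0,0,0],[0,0,0]],[0.3,[0,0,0],[0,0,0]],[0.3,[0,0,0],[0,0,0]],[0.3,[0,0,0],[0,0,0]]]' 20
python3 - <<'E'
from h import *
s=env.state(); print(s["gripper_width"],bay(s))
E
```

```text
time_s: 9.05
ee_pos: [569.5, 22.0, 86.2]
ee_rot: [-89.9, -34.6, -11.1]
force: [-1.0, -0.0, 1.3]
gripper_width: 37.8
37.81431311621765 (array([-0.1, -0.7,  2.7]), array([-0.1, -0.2,  1.6]))
```

```bash
python3 -m handwheel '[[0.2,[0,-2,0],[0,0,0]],[0.2,[0,-3,0],[0,0,0]],[0.2,[0,-5,0],[0,0,0]],[0.2,[0,-8,0],[0,0,0]],[0.2,[0,-10,0],[0,0,0]],[0.2,[0,-12,0],[0,0,0]],[0.2,[0,-15,0],[0,0,0]],[0.2,[0,-15,0],[0,0,0]],[0.2,[0,-15,0],[0,0,0]],[0.2,[0,-10,0],[0,0,0]]]'
python3 - <<'E'
from h import *
s=env.state(); print(s["gripper_width"],s["ee_pos"],bay(s))
im=env.grab_frame("wrist")
cv2.imwrite("pics/w7.png",im[:,:,::-1])
# target above tray: jaw axis; yaw near tray's
for yaw in (12.6,-11,-50):
    Rt=R.from_euler("xyz",[-90,0,yaw],degrees=True).as_matrix(); print(yaw); go([444,-333,120],Rt)
E
```

```text
time_s: 9.88
ee_pos: [515.7, 32.4, 165.1]
ee_rot: [-89.8, -34.6, -11.2]
force: [0.1, -0.7, -0.2]
gripper_width: 37.8
37.836171234472644 [515.66776033  32.40503234 165.09699261] (array([-0.8, -0.7, 98.8]), array([ 0.1, -0.7, -0.4]))
12.6
shift now-axes [ -26.1   36.9 -372.7] target-axes [-149.8   46.4 -341.1] norm 375 turn [  6.99 -22.97  34.3 ] rows 5.9821771172450795
-11
shift now-axes [ -26.1   36.9 -372.7] target-axes [  -0.7   46.4 -372.5] norm 375 turn [-0.17 -0.11 34.77] rows 4.966786170486267
-50
shift now-axes [ -26.1   36.9 -372.7] target-axes [ 233.9   46.4 -290. ] norm 375 turn [-11.99  37.67  33.34] rows 7.387435321687577
```

View pics/w7.png

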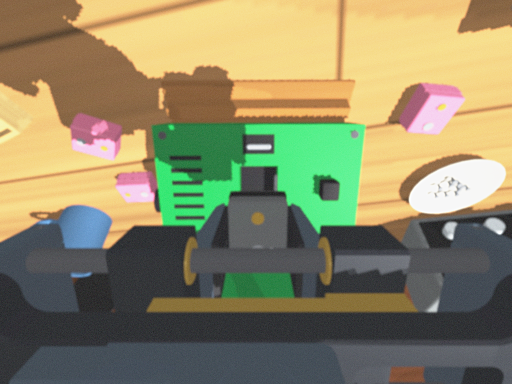

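```bash
python3 -m handwheel '[[0.2,[0,0,0],[1.17,-3.83,5.72]],[0.2,[0,0,0],[1.17,-3.83,5.72]],[0.2,[0,0,0],[1.17,-3.83,5.72]],[0.2,[0,0,0],[1.17,-3.83,5.72]],[0.2,[0,0,0],[1.17,-3.83,5.72]],[0.2,[0,0,0],[1.17,-3.83,5.72]],[0.2,[-16,0,-37],[0,0,0]],[0.2,[-16,0,-37],[0,0,0]],[0.2,[-16,0,-37],[0,0,0]],[0.2,[-16,0,-37],[0,0,0]]]'
python3 -m handwheel '[[0.2,[-16,0,-37],[0,0,0]],[0.2,[-16,0,-37],[0,0,0]],[0.2,[-16,0,-37],[0,0,0]],[0.2,[-16,8,-37],[0,0,0]],[0.2,[-14,8,-30],[0,0,0]],[0.2,[-8,10,-15],[0,0,0]],[0.2,[0,10,0],[0,0,0]],[0.2,[0,10,0],[0,0,0]],[0.2,[0,0,0],[0,0,0]],[0.2,[0,0,0],[0,0,0]]]'
python3 - <<'E'
from h import *
s=env.state(); print(s["gripper_width"],s["ee_pos"],s["ee_rot"])
im=env.grab_frame("wrist")
cv2.imwrite("pics/w8.png",im[:,:,::-1])
Rt=R.from_euler("xyz",[-90,0,12.6],degrees=True).as_matrix();go([444,-333,30],Rt)
E
```

```text
time_s: 10.77
ee_pos: [471.1, -130.5, 160.9]
ee_rot: [-92.2, -6.7, 7.3]
force: [0.4, -0.1, 0.2]
gripper_width: 37.8
time_s: 11.6
ee_pos: [415.9, -330.8, 112.4]
ee_rot: [-92.1, -6.6, 7.3]
force: [0.0, -0.3, -0.7]
gripper_width: 38.0
38.04480486686424 [ 415.85434558 -330.76512778  112.44650032] [-92.09252936  -6.63131838   7.27478376]
shift now-axes [17.3 86.  -2.1] target-axes [26.6 83.2 -7.9] norm 88 turn [ 2.48 -5.42  6.59] rows 1.2688668846133537
```

View pics/w8.png

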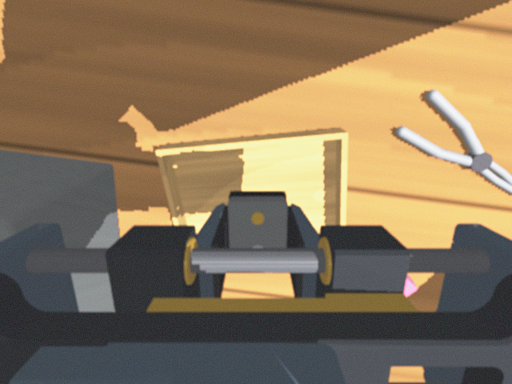

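```bash
python3 -m handwheel '[[0.2,[0,0,0],[1.24,-2.7,3.3]],[0.2,[0,0,0],[1.24,-2.7,3.3]],[0.2,[7,0,-2],[0,0,0]],[0.2,[10,0,-3],[0,0,0]],[0.2,[9.5,15,-3],[0,0,0]],[0.2,[0,25,0],[0,0,0]],[0.2,[0,20,0],[0,0,0]],[0.2,[0,15,0],[0,0,0]],[0.2,[0,6,0],[0,0,0]],[0.2,[0,0,0],[0,0,0]]]'
python3 - <<'E'
from h import *
s=env.state(); print(s["gripper_width"],s["ee_pos"],s["ee_rot"])
im=env.grab_frame("wrist")
cv2.imwrite("pics/w9.png",im[:,:,::-1])
Rt=R.from_euler("xyz",[-90,0,12.6],degrees=True).as_matrix();go([444,-333,20],Rt)
im=env.grab_frame("scene");cv2.imwrite("pics/s9.png",cv2.resize(im[80:220,80:280,::-1],None,fx=4,fy=4))
E
```

```text
time_s: 12.48
ee_pos: [443.1, -333.5, 31.2]
ee_rot: [-89.9, 0.1, 12.5]
force: [0.3, 0.4, -0.0]
gripper_width: 37.9
37.87846212038058 [ 443.12205416 -333.48221638   31.20091005] [-8.99212126e+01  5.55513160e-02  1.24689047e+01]
shift now-axes [ 0.5 12.3  1.1] target-axes [ 0.5 12.3  1.1] norm 12 turn [ 0.02 -0.13  0.02] rows 0.018597339009798052
```

View pics/w9.png

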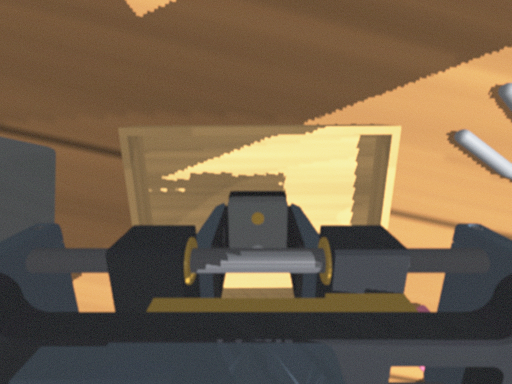

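View pics/s9.png

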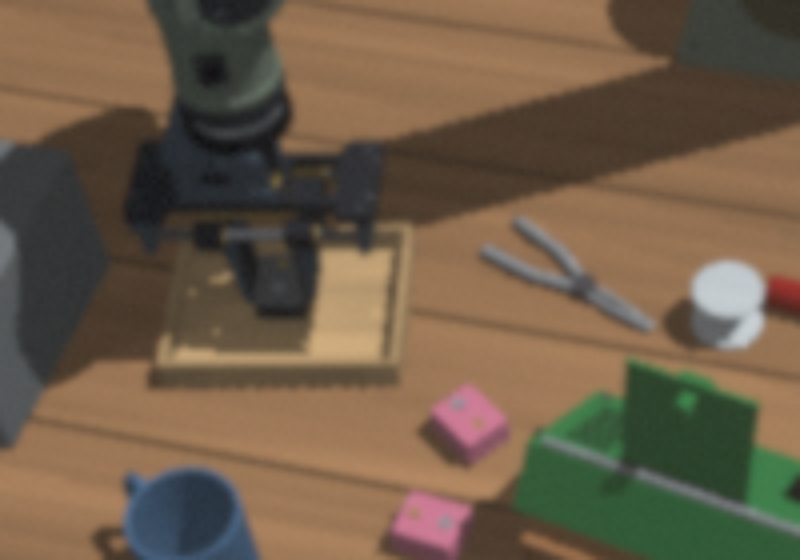

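Pack held over tray centre, aligned with it. Lower gently.

```bash
python3 -m handwheel '[[0.2,[0,4,0],[0,0,0]],[0.2,[0,3,0],[0,0,0]],[0.2,[0,2,0],[0,0,0]],[0.2,[0,1,0],[0,0,0]],[0.2,[0,0.5,0],[0,0,0]],[0.2,[0,0.5,0],[0,0,0]],[0.2,[0,0.5,0],[0,0,0]],[0.2,[0,0.5,0],[0,0,0]],[0.2,[0,0,0],[0,0,0]],[0.2,[0,0,0],[0,0,0]]]'
```

```text
time_s: 13.42
ee_pos: [443.5, -334.5, 20.4]
ee_rot: [-90.0, -0.0, 12.5]
force: [-0.6, 0.1, -0.5]
gripper_width: 38.2
```

```bash
python3 -m handwheel '[[0.2,[0,0.5,0],[0,0,0]],[0.2,[0,0,0],[0,0,0]],[0.2,[0,0.5,0],[0,0,0]],[0.2,[0,0,0],[0,0,0]],[0.2,[0,0.5,0],[0,0,0]],[0.2,[0,0,0],[0,0,0]],[0.2,[0,0.5,0],[0,0,0]],[0.2,[0,0,0],[0,0,0]],[0.2,[0,0,0],[0,0,0]],[0.2,[0,0,0],[0,0,0]]]'
```

```text
time_s: 14.25
ee_pos: [443.5, -334.5, 18.3]
ee_rot: [-90.0, -0.0, 12.5]
force: [0.1, 0.4, -1.1]
gripper_width: 37.3
```

```bash
python3 -m handwheel '[[0.2,[0,0.5,0],[0,0,0]],[0.2,[0,0,0],[0,0,0]],[0.2,[0,0.5,0],[0,0,0]],[0.2,[0,0,0],[0,0,0]],[0.2,[0,0,0],[0,0,0]],[0.2,[0,0,0],[0,0,0]],[0.2,[0,0,0],[0,0,0]],[0.2,[0,0,0],[0,0,0]],[0.2,[0,0,0],[0,0,0]],[0.2,[0,0,0],[0,0,0]]]'
```

```text
time_s: 15.08
ee_pos: [443.5, -334.5, 18.2]
ee_rot: [-90.1, -0.0, 12.5]
force: [-1.3, 1.6, 7.0]
gripper_width: 37.9
```

Touching the floor. Open slowly, then rise.

```bash
python3 -m handwheel '[[0.2,[0,-0.7,0],[0,0,0]],[0.45,[0,0,0],[0,0,0]],[0.5,[0,0,0],[0,0,0]],[0.55,[0,0,0],[0,0,0]],[0.6,[0,0,0],[0,0,0]],[0.66,[0,0,0],[0,0,0]],[0.66,[0,-5,0],[0,0,0]],[0.66,[0,-15,0],[0,0,0]],[0.66,[0,-30,0],[0,0,0]],[0.66,[0,-35,0],[0,0,0]]]'
python3 - <<'E'
from h import *
s=env.state(); print(s["gripper_width"],s["ee_pos"],s["ee_rot"])
im=env.grab_frame("wrist")
cv2.imwrite("pics/w10.png",im[:,:,::-1])
im=env.grab_frame("top");cv2.imwrite("pics/t10.png",cv2.resize(im[100:300,190:470,::-1],None,fx=2.8,fy=2.8))
E
```

```text
time_s: 15.92
ee_pos: [442.2, -333.5, 102.6]
ee_rot: [-89.8, 0.2, 12.5]
force: [0.1, -0.9, -0.1]
gripper_width: 60.4
60.37621195044322 [ 442.22447519 -333.45094593  102.56578624] [-89.82165471   0.17318825  12.47974634]
```

View pics/w10.png

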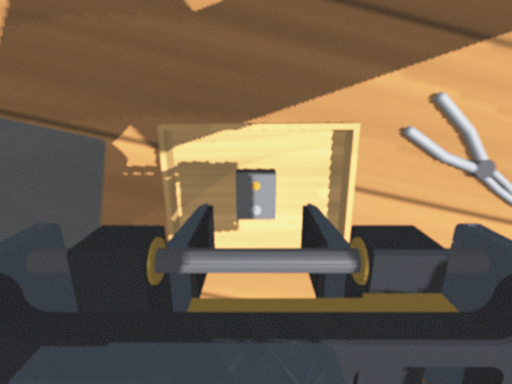

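View pics/t10.png

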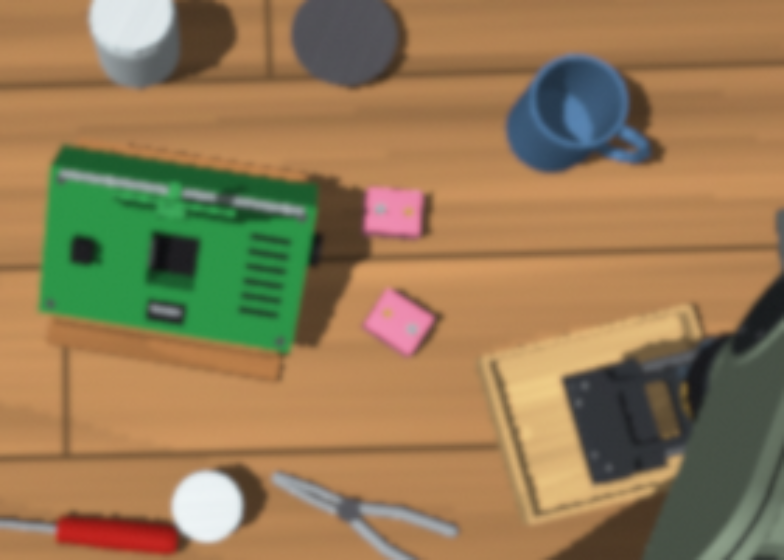

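Run:
```python
from h import *
P=rad(*Q)((115,28,160))[0];print(P, rad(*Q)((105,28,75)))
go(P,toolR(Q))
```

```text
[581.02947337  48.91341139 280.98758283] [[620.04056869  41.33042262 205.18763082]]
shift now-axes [ 215.9 -174.   345.9] target-axes [ 145.4 -109.2  404.4] norm 443 turn [ -6.59  22.9  -33.35] rows 5.856004752612825
```

```bash
python3 -m handwheel '[[0,[0,-35,0],[0,0,0]],[0,[0,-35,0],[0,0,0]],[0,[0,-35,0],[0,0,0]],[0,[0,-35,0],[0,0,0]],[0,[0,-34,0],[0,0,0]],[0,[0,0,0],[-1.1,3.82,-5.56]],[0,[0,0,0],[-1.1,3.82,-5.56]],[0,[0,0,0],[-1.1,3.82,-5.56]],[0,[0,0,0],[-1.1,3.82,-5.56]],[0,[0,0,0],[-1.1,3.82,-5.56]]]'
python3 -m handwheel '[[0,[0,0,0],[-1.1,3.82,-5.56]],[0,[0,0,0],[0,0,0]],[0,[0,0,0],[0,0,0]],[0,[0,0,0],[0,0,0]],[0,[0,0,0],[0,0,0]],[0,[0,0,0],[0,0,0]],[0,[0,0,0],[0,0,0]],[0,[0,0,0],[0,0,0]],[0,[0,0,0],[0,0,0]],[0,[0,0,0],[0,0,0]]]'
python3 - <<'E'
from h import *
print(env.state()["ee_rot"])
go(rad(*Q)((115,28,160))[0],toolR(Q))
im=env.grab_frame("top");cv2.imwrite("pics/t11.png",cv2.resize(im[180:300,340:480,::-1],None,fx=4.5,fy=4.5))
E
```

```text
time_s: 16.85
ee_pos: [443.1, -334.7, 277.4]
ee_rot: [-90.8, -28.5, -7.0]
force: [1.0, 0.1, 0.4]
gripper_width: 0.3
time_s: 17.68
ee_pos: [443.8, -334.2, 277.1]
ee_rot: [-89.6, -33.8, -11.2]
force: [0.4, 0.1, -0.9]
gripper_width: 0.4
[-89.6371843  -33.75394325 -11.21228989]
shift now-axes [ 52.1  32.8 402.3] target-axes [ 53.   31.6 402.3] norm 407 turn [-0.24 -0.18 -0.62] rows 0.09889139446394211
```

View pics/t11.png

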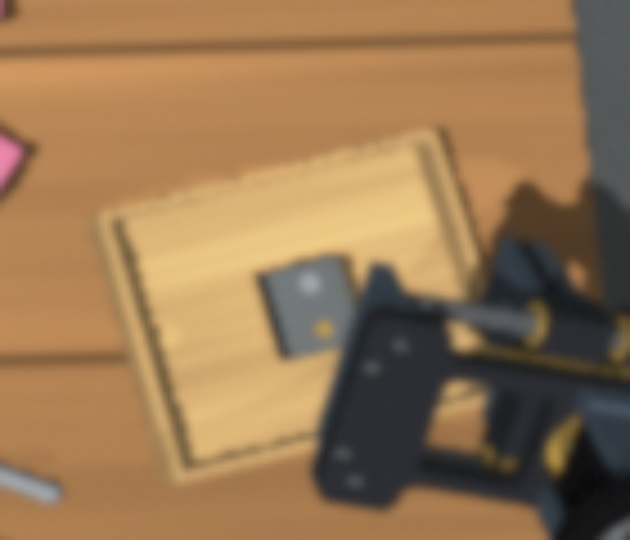

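```bash
python3 -m handwheel '[[0,[5.2,0,40],[0,0,-0.6]],[0,[5.2,0,40],[0,0,0]],[0,[5.2,0,40],[0,0,0]],[0,[5.2,0,40],[0,0,0]],[0,[5.2,0,40],[0,0,0]],[0,[5.2,0,40],[0,0,0]],[0,[5.2,0,40],[0,0,0]],[0,[5.2,3,40],[0,0,0]],[0,[5,9,40],[0,0,0]],[0,[5,15,32],[0,0,0]]]'
python3 - <<'E'
from h import *
s=env.state();print(s["ee_rot"],bay(s))
im=env.grab_frame("top");cv2.imwrite("pics/t12.png",cv2.resize(im[90:250,180:340,::-1],None,fx=3.7,fy=3.7))
im=env.grab_frame("scene");cv2.imwrite("pics/s12.png",cv2.resize(im[80:260,160:340,::-1],None,fx=3.3,fy=3.3))
s=env.state();print(bay(s))
E
```

```text
time_s: 18.57
ee_pos: [576.0, 41.3, 288.0]
ee_rot: [-89.5, -34.6, -11.2]
force: [0.7, -1.5, 0.8]
gripper_width: 0.4
[-89.5054855  -34.60108066 -11.18927796] (array([116. ,  19.6, 167.7]), array([ 1.2, -1.3,  0.1]))
(array([114.3,  21. , 164.7]), array([ 0.4, -0.1,  0.1]))
```

View pics/t12.png

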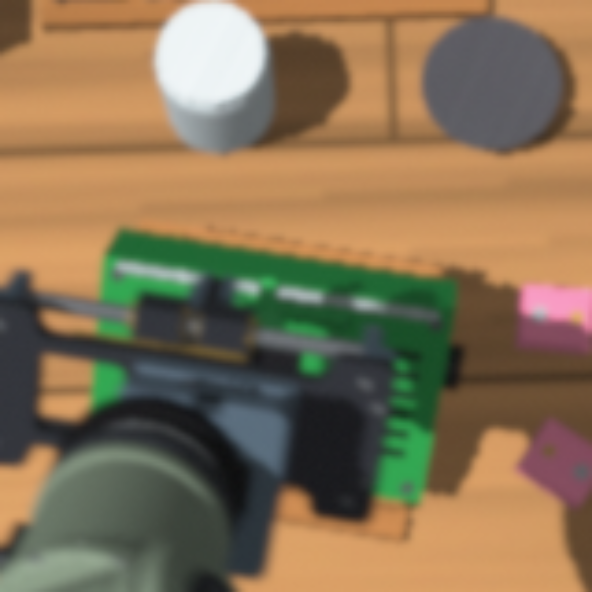

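View pics/s12.png

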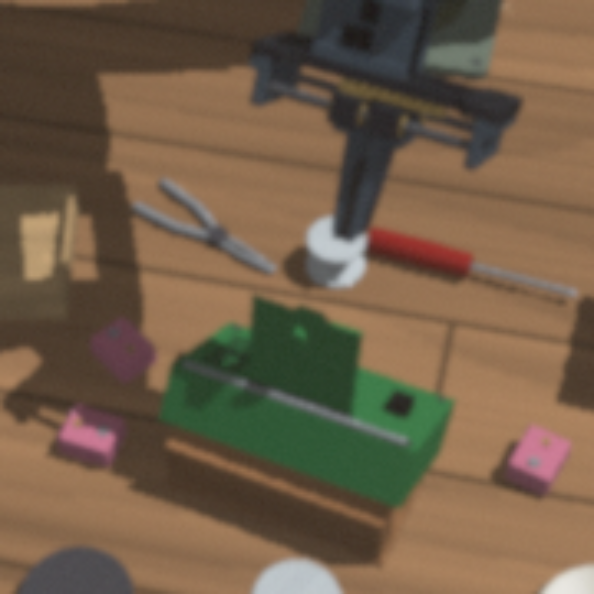

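```bash
python3 -m handwheel '[[0,[4,5,7],[0,0,0]],[0,[0,15,0],[0,0,0]],[0,[0,20,0],[0,0,0]],[0,[0,20,0],[0,0,0]],[0,[0,15,0],[0,0,0]],[0,[0,10,0],[0,0,0]],[0,[0,5,0],[0,0,0]],[0,[0,0,0],[0,0,0]],[0,[0,0,0],[0,0,0]],[0,[0,0,0],[0,0,0]]]'
python3 - <<'E'
from h import *
s=env.state();print(s["ee_rot"],bay(s))
im=env.grab_frame("wrist");cv2.imwrite("pics/w13.png",im[:,:,::-1])
im=env.grab_frame("scene");cv2.imwrite("pics/s13.png",cv2.resize(im[80:260,160:340,::-1],None,fx=3.3,fy=3.3))
E
```

```text
time_s: 19.5
ee_pos: [629.7, 34.7, 215.0]
ee_rot: [-89.6, -34.4, -11.3]
force: [1.1, -0.5, 0.3]
gripper_width: 0.5
[-89.59216858 -34.44578386 -11.29065321] (array([119.4,  23.4,  77. ]), array([ 1.1, -0.3, -0.4]))
```

View pics/w13.png

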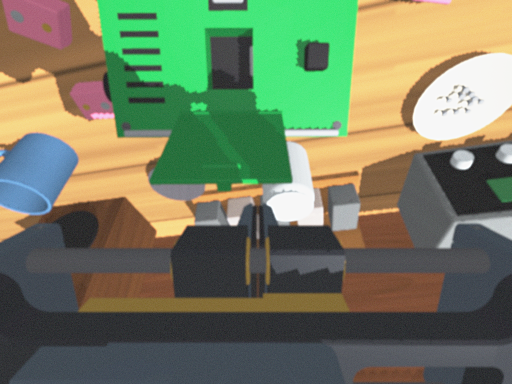

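View pics/s13.png

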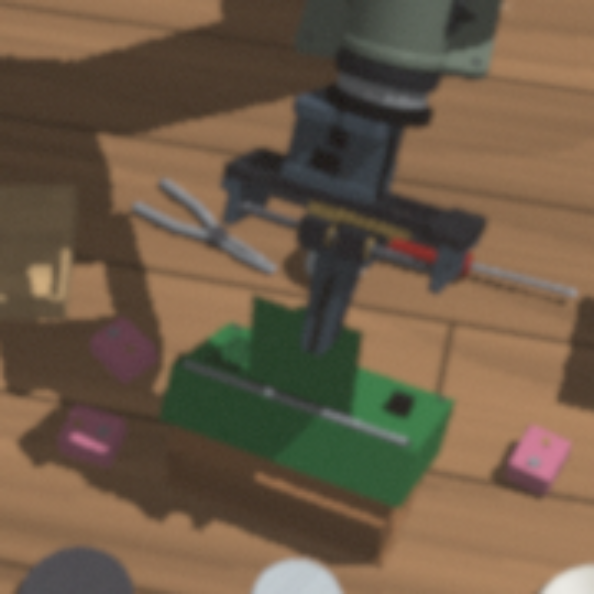

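```bash
python3 -m handwheel '[[0,[-8,0,1],[0,0,0]],[0,[-8,0,1],[0,0,0]],[0,[-8,0,1],[0,0,0]],[0,[-6,0,0],[0,0,0]],[0,[-6,0,0],[0,0,0]],[0,[-6,0,0],[0,0,0]],[0,[-6,0,0],[0,0,0]],[0,[-6,0,0],[0,0,0]],[0,[0,0,0],[0,0,0]],[0,[0,0,0],[0,0,0]]]'
python3 - <<'E'
from h import *
s=env.state();print(s["ee_rot"],bay(s))
im=env.grab_frame("wrist");cv2.imwrite("pics/w14.png",im[:,:,::-1])
E
```

```text
time_s: 20.43
ee_pos: [586.0, 46.6, 183.1]
ee_rot: [-89.7, -34.3, -11.2]
force: [0.4, 0.0, 0.5]
gripper_width: 0.3
[-89.65057902 -34.31581858 -11.22825214] (array([64.1, 26.6, 76.2]), array([0.6, 0.1, 0.2]))
```

View pics/w14.png

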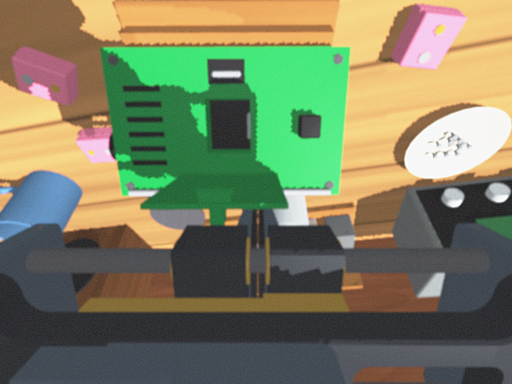

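```bash
python3 -m handwheel '[[0,[-7,0,0],[0,0,0]],[0,[-7,0,0],[0,0,0]],[0,[-7,0,0],[0,0,0]],[0,[-7,2,0],[0,0,0]],[0,[-7,3,0],[0,0,0]],[0,[-7,4,0],[0,0,0]],[0,[-6,4.5,0],[0,0,0]],[0,[-6,4.5,0],[0,0,0]],[0,[-5,5,0],[0,0,0]],[0,[0,0,0],[0,0,0]]]'
python3 - <<'E'
from h import *
s=env.state();print(s["ee_rot"],bay(s))
im=env.grab_frame("wrist");cv2.imwrite("pics/w15.png",im[:,:,::-1])
im=env.grab_frame("scene");cv2.imwrite("pics/s15.png",cv2.resize(im[80:260,160:340,::-1],None,fx=3.3,fy=3.3))
E
```

```text
time_s: 21.32
ee_pos: [550.1, 53.5, 129.5]
ee_rot: [-89.7, -34.2, -11.2]
force: [-0.5, -0.5, -0.1]
gripper_width: 0.3
[-89.7162566  -34.19884859 -11.19353819] (array([ 3.7, 26.6, 52.6]), array([-0.4, -0.6,  0.1]))
```

View pics/w15.png

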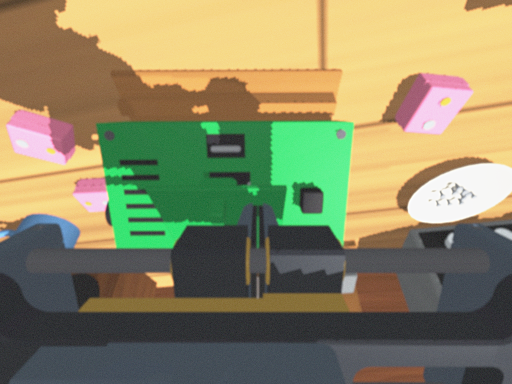

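View pics/s15.png

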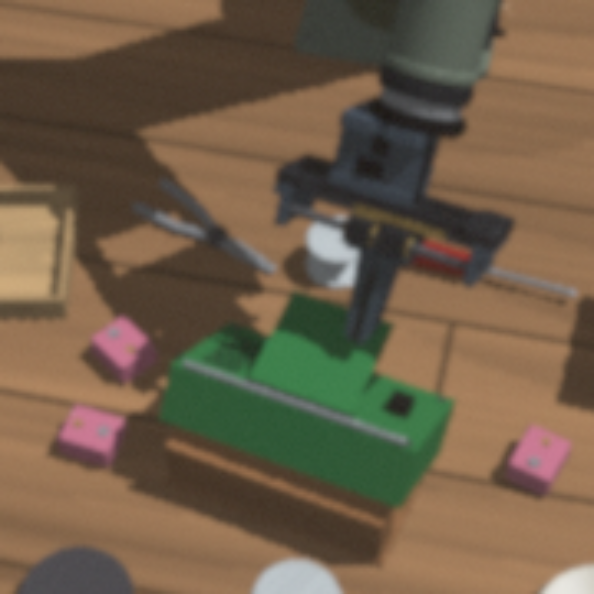

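```bash
python3 -m handwheel '[[0,[-4,5,0],[0,0,0]],[0,[-4,6,0],[0,0,0]],[0,[-3,6,0],[0,0,0]],[0,[-2,6,0],[0,0,0]],[0,[-2,5,0],[0,0,0]],[0,[-1,4,0],[0,0,0]],[0,[0,2,0],[0,0,0]],[0,[0,0,0],[0,0,0]],[0,[0,0,0],[0,0,0]],[0,[0,0,0],[0,0,0]]]'
python3 - <<'E'
from h import *
s=env.state();print(s["ee_rot"],bay(s))
im=env.grab_frame("wrist");cv2.imwrite("pics/w16.png",im[:,:,::-1])
E
```

```text
time_s: 22.25
ee_pos: [557.5, 52.7, 94.5]
ee_rot: [-89.6, -34.4, -11.3]
force: [0.2, -1.0, 0.5]
gripper_width: 0.1
[-89.60393533 -34.39516425 -11.27057167] (array([-9.9, 27.3, 19.5]), array([ 0.6, -0.9,  0.1]))
```

View pics/w16.png

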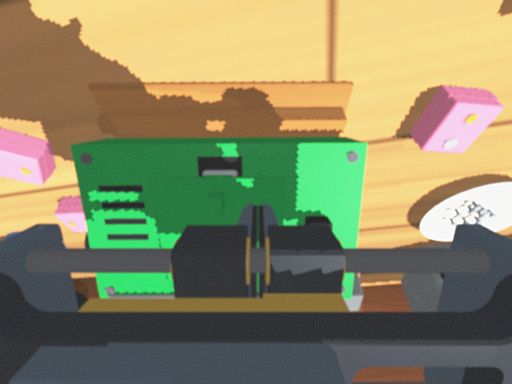

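```bash
python3 -m handwheel '[[0,[0,-12,0],[0,0,0]],[0,[0,-20,0],[0,0,0]],[0,[-8,0,-9],[0,0,0]],[0,[-8,0,-9],[0,0,0]],[0,[-5,0,-9],[0,0,0]],[0,[0,0,0],[0,0,0]],[0,[0,0,0],[0,0,0]],[0,[0,0,0],[0,0,0]],[0,[0,0,0],[0,0,0]],[0,[0,0,0],[0,0,0]]]'
python3 - <<'E'
from h import *
s=env.state();print(s["ee_rot"],bay(s))
im=env.grab_frame("wrist");cv2.imwrite("pics/w17.png",cv2.resize(im[100:260,130:380,::-1],None,fx=3.2,fy=3.2))
im=env.grab_frame("scene");cv2.imwrite("pics/s17.png",cv2.resize(im[140:240,190:310,::-1],None,fx=5.5,fy=5.5))
print(proj("wrist",rad(*Q)(flapL([(-84,5,16),(-72,5,16),(-72,-5,16),(-84,-5,16)],.2)),s)-[130,100])
E
```

```text
time_s: 23.13
ee_pos: [518.0, 33.3, 108.8]
ee_rot: [-89.6, -34.4, -11.2]
force: [0.7, -0.2, -0.8]
gripper_width: 0.1
[-89.60274083 -34.39042172 -11.24178042] (array([-30.9,   0.6,  51.1]), array([ 0.2, -0.1, -1.1]))
[[131.85773652 114.00995303]
 [131.76073075 127.24824902]
 [118.67496125 127.31503711]
 [118.41078989 114.07512001]]
```

View pics/w17.png

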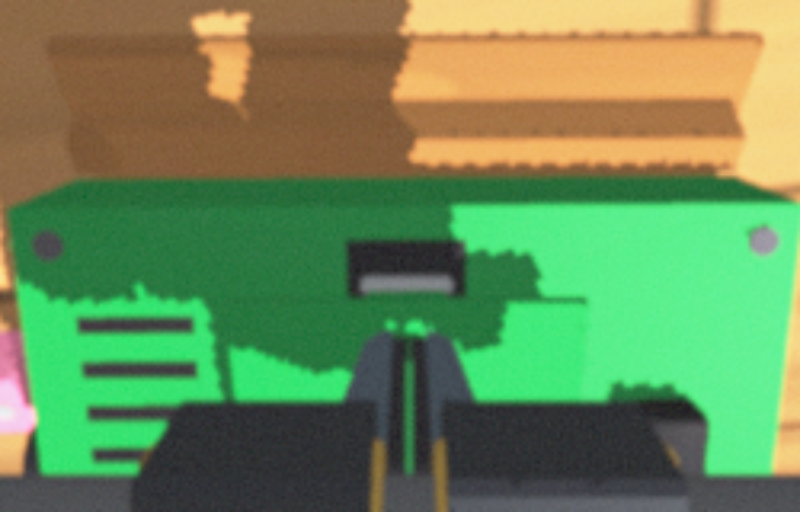

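View pics/s17.png

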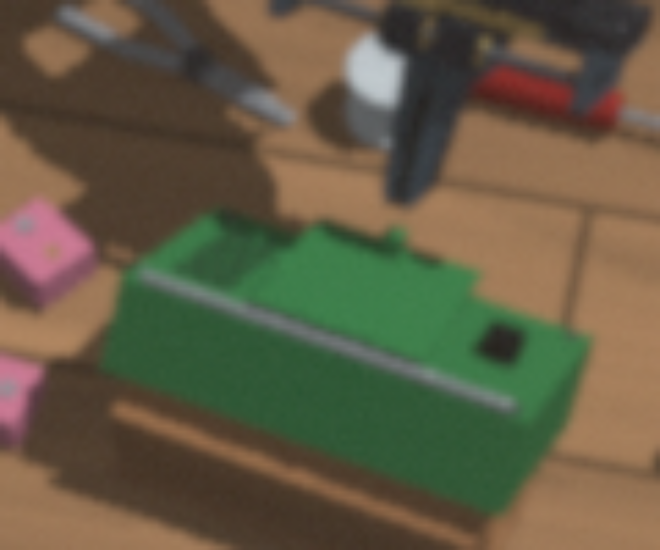

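```bash
python3 -m handwheel '[[0,[0,6,0],[0,0,0]],[0,[0,6,0],[0,0,0]],[0,[0,4,0],[0,0,0]],[0,[0,2,0],[0,0,0]],[0,[0,2,0],[0,0,0]],[0,[0,1,0],[0,0,0]],[0,[0,1,0],[0,0,0]],[0,[0,0,0],[0,0,0]],[0,[0,0,0],[0,0,0]],[0,[0,0,0],[0,0,0]]]'
python3 -c "
from h import *
print(bay())"
```

```text
time_s: 24.07
ee_pos: [529.4, 30.7, 90.4]
ee_rot: [-89.6, -34.4, -11.3]
force: [-3.7, 0.7, 1.7]
gripper_width: 0.4
(array([-31.6,   0.2,  29.4]), array([-2.2, -0. ,  3.6]))
```

```bash
python3 -m handwheel '[[0,[0,1,0],[0,0,0]],[0,[0,1,0],[0,0,0]],[0,[0,0.5,0],[0,0,0]],[0,[0,0.5,0],[0,0,0]],[0,[0,0.5,0],[0,0,0]],[0,[0,0.5,0],[0,0,0]],[0,[0,0,0],[0,0,0]],[0,[0,0,0],[0,0,0]],[0,[0,0,0],[0,0,0]],[0,[0,0,0],[0,0,0]]]'
python3 -c "
from h import *
print(bay())"
```

```text
time_s: 24.9
ee_pos: [532.2, 30.2, 87.1]
ee_rot: [-89.6, -34.4, -11.3]
force: [0.4, 0.4, 0.3]
gripper_width: 0.5
(array([-31.1,   0.3,  25. ]), array([0.4, 0.4, 0.1]))
```

```bash
python3 -m handwheel '[[0,[0,1,0],[0,0,0]],[0,[0,1,0],[0,0,0]],[0,[0,1,0],[0,0,0]],[0,[0,1,0],[0,0,0]],[0,[0,0.5,0],[0,0,0]],[0,[0,0.5,0],[0,0,0]],[0,[0,0,0],[0,0,0]],[0,[0,0,0],[0,0,0]],[0,[0,0,0],[0,0,0]],[0,[0,0,0],[0,0,0]]]'
python3 -c "
from h import *
print(bay())"
```

```text
time_s: 25.73
ee_pos: [534.8, 29.8, 84.0]
ee_rot: [-89.6, -34.3, -11.2]
force: [-0.6, 0.5, -0.1]
gripper_width: 0.4
(array([-30.7,   0.4,  21. ]), array([-0.6,  0.4,  0.3]))
```

```bash
python3 -m handwheel '[[0,[0,1,0],[0,0,0]],[0,[0,1,0],[0,0,0]],[0,[0,1,0],[0,0,0]],[0,[0,0.5,0],[0,0,0]],[0,[0,0,0],[0,0,0]],[0,[0,0,0],[0,0,0]],[0,[0,0,0],[0,0,0]],[0,[0,0,0],[0,0,0]],[0,[0,0,0],[0,0,0]],[0,[0,0,0],[0,0,0]]]'
python3 -c "
from h import *
print(bay())"
```

```text
time_s: 26.57
ee_pos: [536.3, 29.6, 82.5]
ee_rot: [-89.6, -34.1, -11.2]
force: [-5.8, 1.2, 6.3]
gripper_width: 0.9
(array([-30.3,   0.5,  18.9]), array([-1.3,  0.1,  8.5]))
```

```bash
python3 -m handwheel '[[0,[0,0.5,0],[0,0,0]],[0,[0,0.5,0],[0,0,0]],[0,[0,0.5,0],[0,0,0]],[0,[0,0,0],[0,0,0]],[0,[0,0,0],[0,0,0]],[0,[0,-5,0],[0,0,0]],[0.3,[0,-10,0],[0,0,0]],[0.3,[0,-10,0],[0,0,0]],[0.3,[0,-5,0],[0,0,0]],[0.3,[0,0,0],[0,0,0]]]'
python3 - <<'E'
from h import *
s=env.state();print(s["ee_rot"],bay(s),s["gripper_width"])
im=env.grab_frame("wrist");cv2.imwrite("pics/w18.png",cv2.resize(im[100:260,130:380,::-1],None,fx=3.2,fy=3.2))
im=env.grab_frame("scene");cv2.imwrite("pics/s18.png",cv2.resize(im[140:240,190:310,::-1],None,fx=5.5,fy=5.5))
E
```

```text
time_s: 27.4
ee_pos: [521.5, 32.6, 107.5]
ee_rot: [-89.6, -34.2, -11.3]
force: [-0.1, 0.2, 0.7]
gripper_width: 24.2
[-89.6048025  -34.18380471 -11.28592692] (array([-28.6,   0.6,  48. ]), array([0.3, 0.2, 0.7])) 24.16588442642292
```

View pics/w18.png

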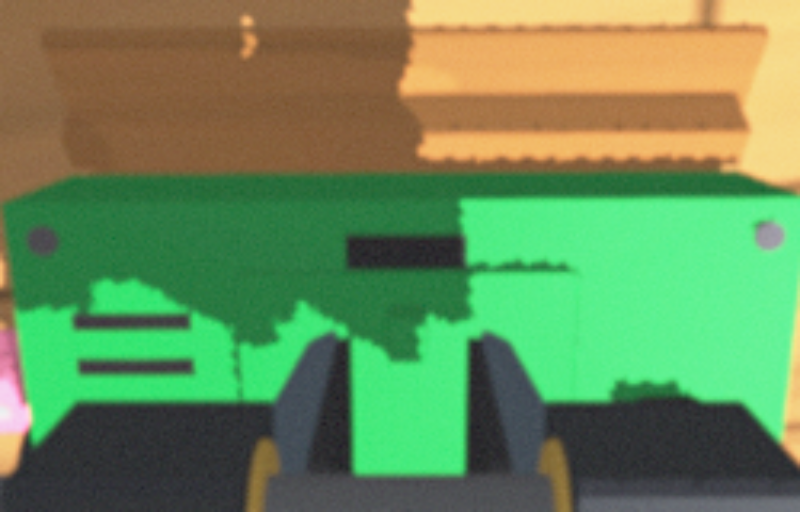

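View pics/s18.png

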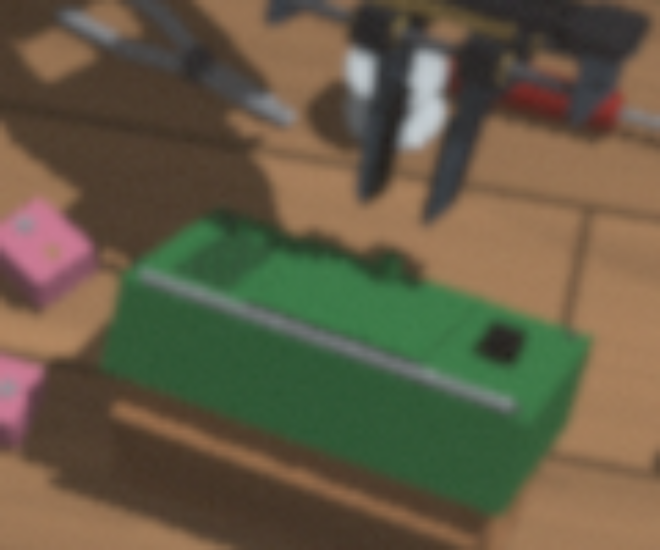

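```bash
python3 -m handwheel '[[0.3,[-4.5,8,-0.8],[0,0,0]],[0.3,[0,10,0],[0,0,0]],[0.3,[0,8,0],[0,0,0]],[0.3,[0,6,0],[0,0,0]],[0.3,[0,4,0],[0,0,0]],[0.3,[0,2,0],[0,0,0]],[0.3,[0,1,0],[0,0,0]],[0.3,[0,0,0],[0,0,0]],[0.3,[0,0,0],[0,0,0]],[0.3,[0,0,0],[0,0,0]]]'
python3 - <<'E'
from h import *
s=env.state();print(s["ee_rot"],bay(s),s["gripper_width"])
im=env.grab_frame("wrist");cv2.imwrite("pics/w19.png",cv2.resize(im[100:260,130:380,::-1],None,fx=3.2,fy=3.2))
E
```

```text
time_s: 28.33
ee_pos: [540.1, 28.8, 76.9]
ee_rot: [-89.7, -33.7, -11.2]
force: [-0.2, 0.4, -0.3]
gripper_width: 27.4
[-89.7178241  -33.66995591 -11.20729173] (array([-30.2,   0.4,  12.1]), array([-0.4,  0.3, -0.1])) 27.40223586392921
```

View pics/w19.png

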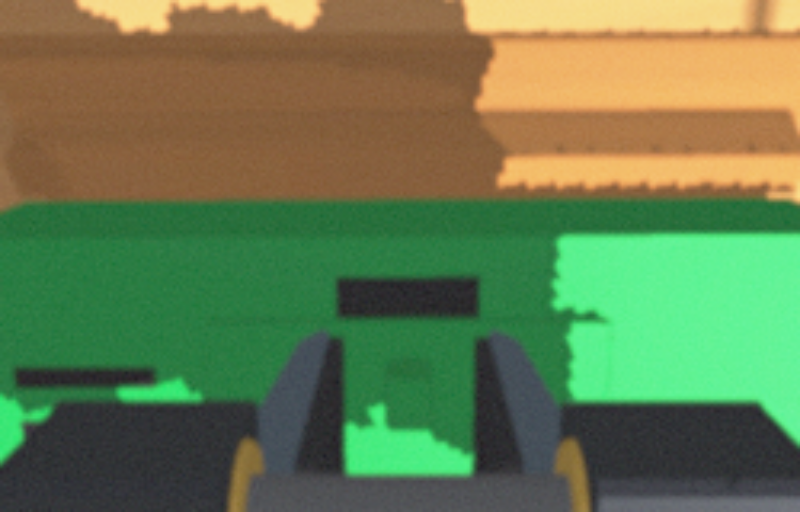

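```bash
python3 -m handwheel '[[0.3,[0,2,0],[0,0,0]],[0.3,[0,1.5,0],[0,0,0]],[0,[0,0,0],[0,0,0]],[0,[0,0,0],[0,0,0]],[0,[0,0,0],[0,0,0]],[0,[0,0,0],[0,0,0]],[0,[0,0,0],[0,0,0]],[0,[0,0,0],[0,0,0]],[0,[0,0,0],[0,0,0]],[0,[0,0,0],[0,0,0]]]' 25
python3 - <<'E'
from h import *
s=env.state();print(s["ee_rot"],bay(s),s["gripper_width"],s["qpos"])
E
```

```text
time_s: 29.22
ee_pos: [542.3, 28.3, 75.0]
ee_rot: [-89.7, -33.5, -11.2]
force: [0.1, -1.5, -0.0]
gripper_width: 9.3
[-89.74316985 -33.52668465 -11.2453538 ] (array([-29.5,   0.3,   9.2]), array([ 0.3, -1.5, -0.3])) 9.267888733086139 [  8.1112093   14.69024966 130.82287477 -77.00634354  10.57569769
   3.0993739 ]
```

```bash
python3 -m handwheel '[[0,[0,-0.8,0],[0,0,0]],[0,[0,-0.8,0],[0,0,0]],[0,[0,-0.8,0],[0,0,0]],[0,[0,-0.8,0],[0,0,0]],[0,[0,0,0],[0,0,0]],[0,[0,0,0],[0,0,0]],[0,[0,0,0],[0,0,0]],[0,[0,0,0],[0,0,0]],[0,[0,0,0],[0,0,0]],[0,[0,0,0],[0,0,0]]]'
python3 - <<'E'
from h import *
s=env.state();print(s["ee_rot"],bay(s),s["gripper_width"],s["torque"])
E
```

```text
time_s: 30.05
ee_pos: [540.9, 28.5, 77.8]
ee_rot: [-89.7, -33.6, -11.3]
force: [4.7, -2.5, -2.2]
gripper_width: 10.1
[-89.74044883 -33.55450545 -11.25343488] (array([-29. ,   0.4,  12.3]), array([ 2.9, -1.6, -4.7])) 10.124860956019253 [-0.351306    0.17473446 -0.24911784]
```

```bash
python3 -m handwheel '[[0,[0,-0.8,0],[0,0,0]],[0,[0,-0.8,0],[0,0,0]],[0,[0,0,0],[0,0,0]],[0,[0,0,0],[0,0,0]],[0,[0,0,0],[0,0,0]],[0,[0,0,0],[0,0,0]],[0,[0,0,0],[0,0,0]],[0,[0,0,0],[0,0,0]],[0,[0,0,0],[0,0,0]],[0,[0,0,0],[0,0,0]]]'
python3 - <<'E'
from h import *
s=env.state();print(s["ee_rot"],bay(s),s["gripper_width"],s["torque"])
E
```

```text
time_s: 30.88
ee_pos: [540.3, 28.7, 79.1]
ee_rot: [-89.7, -33.6, -11.3]
force: [6.0, -3.5, -5.5]
gripper_width: 9.5
[-89.74285545 -33.55700003 -11.25219948] (array([-28.8,   0.4,  13.8]), array([ 2.3, -2.3, -8.2])) 9.453235444074801 [-0.34387594 -0.00889584 -0.15912551]
```

```bash
python3 -m handwheel '[[0,[0,-0.8,0],[0,0,0]],[0,[0,0,0],[0,0,0]],[0,[0,0,0],[0,0,0]],[0,[0,0,0],[0,0,0]],[0,[0,0,0],[0,0,0]],[0,[0,0,0],[0,0,0]],[0,[0,0,0],[0,0,0]],[0,[0,0,0],[0,0,0]],[0,[0,0,0],[0,0,0]],[0,[0,0,0],[0,0,0]]]'
python3 - <<'E'
from h import *
s=env.state();print(s["ee_rot"],bay(s),s["gripper_width"],s["torque"])
im=env.grab_frame("wrist");cv2.imwrite("pics/w20.png",cv2.resize(im[100:260,130:380,::-1],None,fx=3.2,fy=3.2))
E
```

```text
time_s: 31.72
ee_pos: [540.0, 28.8, 79.8]
ee_rot: [-89.7, -33.6, -11.3]
force: [6.6, -3.5, -5.4]
gripper_width: 9.4
[-89.74400976 -33.56219747 -11.25493101] (array([-28.7,   0.4,  14.5]), array([ 2.8, -2.2, -8.4])) 9.387545867274241 [-0.41690864 -0.07064228 -0.19734452]
```

View pics/w20.png

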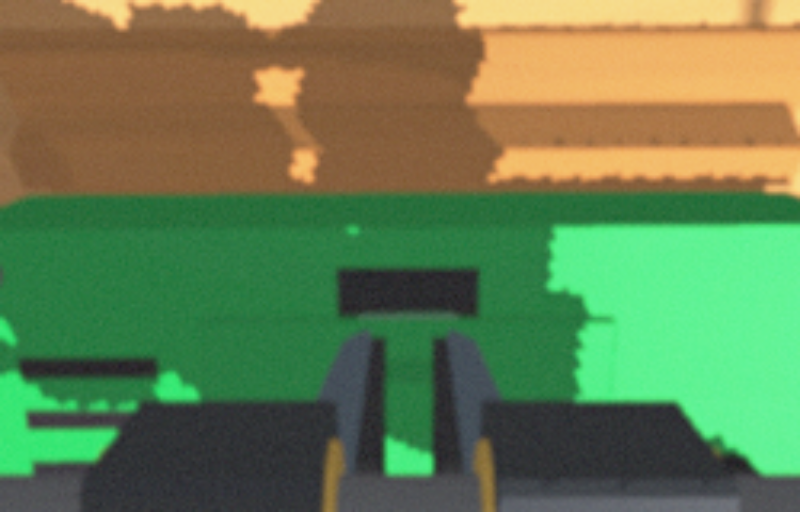

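```bash
python3 -m handwheel '[[0,[0,-1,0],[0,0,0]],[0,[0,0,0],[0,0,0]],[0,[0,0,0],[0,0,0]],[0,[0,0,0],[0,0,0]],[0,[0,0,0],[0,0,0]],[0,[0,0,0],[0,0,0]],[0,[0,0,0],[0,0,0]],[0,[0,0,0],[0,0,0]],[0,[0,0,0],[0,0,0]],[0,[0,0,0],[0,0,0]]]'
python3 - <<'E'
from h import *
for i in range(5):
    s=env.state();print(bay(s),s["gripper_width"],s["torque"]);env.grab_frame("wrist")
E
```

```text
time_s: 32.6
ee_pos: [539.6, 28.8, 80.6]
ee_rot: [-89.7, -33.6, -11.3]
force: [8.4, -4.3, -6.6]
gripper_width: 9.6
(array([-28.5,   0.4,  15.4]), array([  3.7,  -2.6, -10.5])) 9.617034978672363 [-0.4113568  -0.13666782 -0.28425402]
(array([-28.5,   0.4,  15.4]), array([  2.7,  -2.4, -10.4])) 9.774195007799783 [-0.40471956 -0.14040581 -0.20274686]
(array([-28.6,   0.4,  15.4]), array([  3.4,  -1.8, -12. ])) 9.661533101823586 [-0.38803227 -0.17752905 -0.19455221]
(array([-28.6,   0.4,  15.4]), array([  4. ,  -2.1, -10.6])) 9.941394859201132 [-0.39025077 -0.13636738 -0.21076893]
(array([-28.6,   0.4,  15.4]), array([  3.8,  -2.7, -10.8])) 9.427243493330925 [-0.41130417 -0.10401611 -0.17852697]
```

```bash
python3 -m handwheel '[[0,[0,0,0],[0,0,1]],[0,[0,0,0],[0,0,1]],[0,[0,0,0],[0,0,1]],[0,[0,0,0],[0,0,1]],[0,[0,0,0],[0,0,0]],[0,[0,0,0],[0,0,0]],[0,[0,0,0],[0,0,0]],[0,[0,0,0],[0,0,0]],[0,[0,0,0],[0,0,0]],[0,[0,0,0],[0,0,0]]]'
python3 - <<'E'
from h import *
for i in range(4):
    s=env.state();print(s["ee_rot"],bay(s),s["gripper_width"],s["torque"]);env.grab_frame("wrist")
E
```

```text
time_s: 33.68
ee_pos: [539.5, 29.0, 80.4]
ee_rot: [-89.7, -29.6, -11.2]
force: [7.1, -4.1, -6.4]
gripper_width: 9.4
[-89.72653481 -29.55728396 -11.20289953] (array([-28.8,   0.5,  15.4]), array([ 2.8, -2.7, -9.6])) 9.396880140668404 [-0.62539452 -0.33245836 -0.27688327]
[-89.72774001 -29.558192   -11.20385863] (array([-28.8,   0.5,  15.4]), array([  2.7,  -4.1, -10.8])) 9.716458741593458 [-0.62158289 -0.35710331 -0.28006544]
[-89.72779699 -29.55587727 -11.20088748] (array([-28.8,   0.5,  15.4]), array([  2. ,  -2.8, -11. ])) 9.363613301381148 [-0.65512932 -0.37142505 -0.25875777]
[-89.72790969 -29.55786877 -11.20304505] (array([-28.8,   0.5,  15.4]), array([  2.2,  -3.2, -10.4])) 9.599804870673823 [-0.60408577 -0.32148283 -0.30880266]
```

```bash
python3 -m handwheel '[[0,[0,1.5,0],[0,0,-1]],[0,[0,1.5,0],[0,0,-1]],[0,[0,1.5,0],[0,0,-1]],[0,[0,1.5,0],[0,0,-1]],[0,[0,0.5,0],[0,0,0]],[0,[0,0,0],[0,0,0]],[0.1,[0,0,0],[0,0,0]],[0.2,[0,0,0],[0,0,0]],[0.3,[0,0,0],[0,0,0]],[0.3,[0,0,0],[0,0,0]]]'
python3 - <<'E'
from h import *
s=env.state();print(s["ee_rot"],bay(s),s["gripper_width"])
E
```

```text
time_s: 34.72
ee_pos: [542.0, 29.0, 74.9]
ee_rot: [-89.7, -33.5, -11.2]
force: [0.1, 0.1, 0.0]
gripper_width: 25.9
[-89.67573032 -33.50166121 -11.19039064] (array([-29.9,   1. ,   9.4]), array([ 0.1,  0.1, -0. ])) 25.885680308683945
```

```bash
python3 -m handwheel '[[0.3,[0,-5,0],[0,0,0]],[0.3,[0,-10,0],[0,0,0]],[0.3,[0,-20,0],[0,0,0]],[0.3,[0,-25,0],[0,0,0]],[0.3,[0,-25,0],[0,0,0]],[0.3,[0,-20,0],[0,0,0]],[0.3,[0,0,0],[0,0,0]],[0.3,[0,0,0],[0,0,0]],[0.3,[0,0,0],[0,0,0]],[0.3,[0,0,0],[0,0,0]]]'
python3 - <<'E'
from h import *
s=env.state();print(s["ee_rot"],bay(s),s["gripper_width"],s["qpos"])
im=env.grab_frame("wrist");cv2.imwrite("pics/w21.png",im[:,:,::-1])
im=env.grab_frame("scene");cv2.imwrite("pics/s21.png",cv2.resize(im[120:260,100:320,::-1],None,fx=3.5,fy=3.5))
im=env.grab_frame("top");cv2.imwrite("pics/t21.png",im[:,:,::-1])
E
```

```text
time_s: 35.55
ee_pos: [485.3, 39.0, 160.7]
ee_rot: [-89.8, -33.4, -11.2]
force: [0.5, -0.5, 0.1]
gripper_width: 27.6
[-89.79318874 -33.41801902 -11.20349167] (array([-28.9,   0. , 112.7]), array([ 0.6, -0.4, -0.2])) 27.63844226775593 [ 11.54080174   1.22683415 129.47814448 -34.88751362  21.49687559
 -37.75455126]
```

View pics/w21.png

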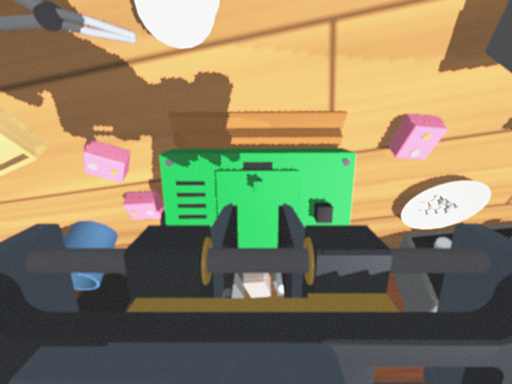

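View pics/s21.png

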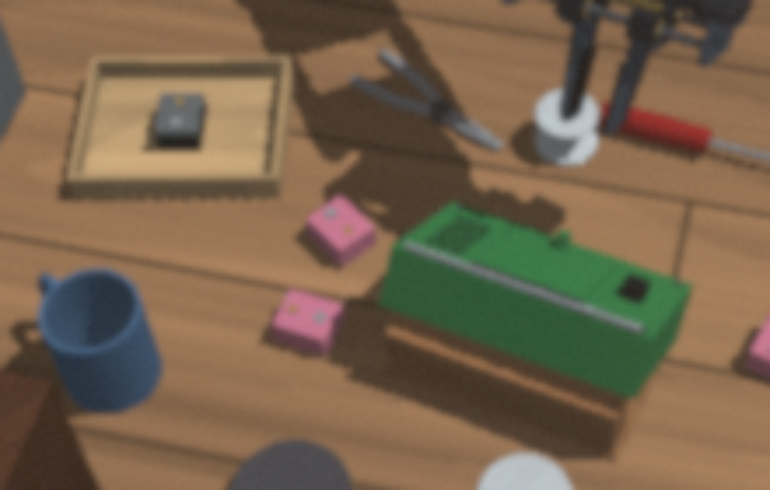

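View pics/t21.png

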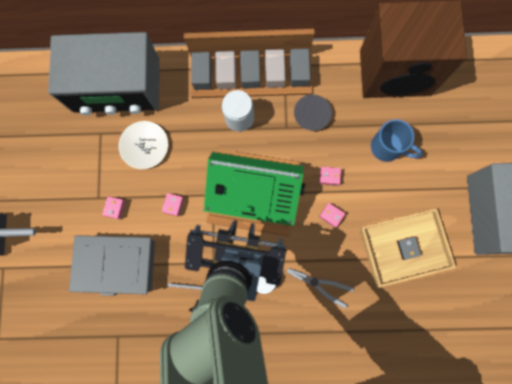

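Run:
```python
from h import *
im=env.grab_frame("wrist"); s=env.state()
c=im[140:225,205:335,::-1];cv2.imwrite("pics/w22.png",cv2.resize(c,None,fx=6,fy=6,interpolation=cv2.INTER_CUBIC))
for a in (0,.05,.13):
    print(a,((proj("wrist",rad(*Q)(flapL([(-92,45,2),(-92,-45,2),(-78,0,16)],a)),s)-[205,140])*6).round())
```

```text
0 [[561. 181.]
 [ 53. 183.]
 [307. 278.]]
0.05 [[565. 187.]
 [ 49. 189.]
 [307. 289.]]
0.13 [[571. 201.]
 [ 42. 202.]
 [307. 309.]]
```

View pics/w22.png

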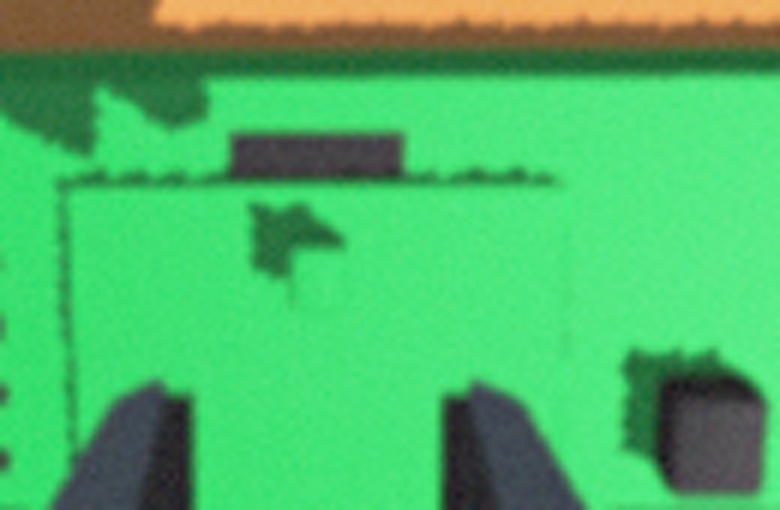

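The flap's free edge at crop row 182, cols 62 to 563 and its rib at about (318,280) match joint ≈ 0; the button stands proud again. Handing in.

```bash
python3 -c "
from workcell import env
print(env.job_done(), env.state()['time_s'])"
```

```text
the job is handed in; nothing more can be done
the job is handed in; nothing more can be done
```

I handed the job in at about 36 s of robot time. No verdict was reported, so everything below comes from my own readings and pictures.

- **Ejector:** I pressed the button home, reaching about 17 N with its top 4 mm proud. The pack came up out of the bay, and the button is out again in the last picture.
- **Pack:** It was set down in the middle of the tray, lowered until the floor was felt at about 7 N. It lies flat with its contacts up and is released.
- **Flap:** I swung it shut and pressed it past its catch at the rib, to about 8.5 N and then another 1.5 mm.
- **Tug:** I pulled on the rib to about 10.5 N. The flap held, with the force rising steadily over 6 mm of lift, and it stayed the same when I turned the pinch along with the flap. It then went back flat. The last wrist picture shows the flap at about 0 rad.
- **Bystanders:** Those in view of the last top picture are where they were. The arm stands clear, with no force on the tool.

**Disagreements:**
- The cameras differed by 2 to 3 mm on the radio's position and by up to 2° on its heading. I settled this by checking against the fingers in the wrist picture.
- The scene camera was off by a similar amount.
- Joint 4 reached its range limit while I was at the rib, so the tool sat 1° and about 4 mm up-slope of the commanded pose. The pinch still held the rib.

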